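Carry a loaded sample slide to the balance

TASK

Weigh the loaded sample slide: take the tray by its upright grip plate and carry it over to the balance without touching its cup carriage, which runs almost freely on the rail, or letting it run against an end stop. Hold the tray just above the balance pan with the carriage at the middle of the rail, between the marked lines, for three seconds, then set it down gently, centred on the pan, and let go, with the carriage at rest between the lines. Leave the steel beaker, the small lidded canister and the scoop where they are.

Things in the scene. Friction and masses are not known exactly. Their poses are not given: they have to be found in the camera images.
- slide: shallow white-painted metal tray 130 (x) x 260 (y) mm, the sample slide; origin at the centre of its underside, z up. Walls up to z = 16 mm; a steel rail lies along its y in the middle, a cup carriage runs on it; dark marked lines across the floor at y = -55 and +55 mm. Nominal 190 g with its grip plate, without the carriage. When held it leans to the side of the carriage (see handle)
- grip (a point): where fingers take the grip plate: (-115, 0, 75) mm in the tray's frame, axes of the tray (leaning with the plate). The plate is 12 mm thick (tray x), 50 mm wide (y), from z = 10 to 94 mm; the fingers close along the tray's x on its broad faces. A tongue 60 mm wide at z = 10 to 15 mm joins it to the tray; the tray's wall is 44 mm from its inner face
- carriage (a joint): place of the cup carriage along the rail in m: 0 at the middle, growing to the tray's +y; end stops at -0.085 and +0.085. It runs on ball bearings: nominal mass 200 g with its cup, friction about 0.003 N, damping about 0.06 N per m/s, no spring. A slope of the rail pulls it with g times the slope; when the tray accelerates along the rail, it stays behind by its inertia
- cup (a point): top of the knob on the lidded steel sample cup that is clipped into the carriage, 82 mm above the tray's underside; carriage 50 mm long along the rail and 44 mm wide, cup 55 mm in diameter
- balance: white top-loading precision balance, fixed on the bench; origin on the bench under the middle of its pan, z up, its display to the -x side. The housing is 210 mm wide in y and runs from x = -205 to +120 mm, top at 60 mm under the pan and 51 mm at the display (x below -120 mm)
- pan (a point): centre of the upper face of the square steel balance pan, 180 x 180 mm, level, 85 mm above the bench; axes of the balance
- beaker: open stainless steel beaker with a side handle, 100 mm diameter, 110 mm high, origin under its centre; leave it alone
- canister: small stainless steel canister with a grey lid, 60 mm diameter, 70 mm high, origin under its centre; leave it alone
- scoop: white plastic scoop, 200 mm long, lying on the bench along its x; leave it alone
- handle (a joint): lean of the grip plate against the tray about the tray's x axis, in rad, 0 when unloaded: the plate is held by a rubber bush (at z = 12 mm) of nominally 24 N m per rad. With the plate held upright, the tray sinks on the carriage's side, about 4 mrad with the carriage 50 mm off the middle, which pulls it further out; the joint reads + for a carriage at +y

How it is judged:
By the outcome, as a careful person would: the job done as asked, in the order asked, and still so for the second after the job is handed in, with the robot touching nothing.
It also fails if it takes over 67 s, if anything falls off the work surface, if the arm or the gripper's body presses on something with over 40 N, if the wrist force passes 120 N, or if a joint passes its speed limit or range.

ROBOT

A 6-joint arm with a two-finger parallel gripper is mounted at the origin on the work surface. World frame = base frame: x ahead of the robot, y to its left, z up, the work surface at z = 0. Lengths are in m, angles in degrees, forces in N, time in s.
With the tool pointing down it reaches from about 0.375 to 0.9 m from the base axis. Payload 3.1 kg.
Tool frame: the origin (TCP) lies at the very end of the fingers, on their centre line; the grasp point (between the pads) lies 19 mm behind it (bot.tcp_to_grasp is the distance from the TCP to the grasp point, in m); z points along the fingers, y is the line along which they close (so a half turn about z gives the same grasp; the last joint's range is limited). The gripper opens to 87 mm and grips with 3 to 60 N. Pads are 19 mm wide; open, the fingers measure 117 mm over their backs; the gripper's body (75 mm by 190 mm) begins 51 mm behind the grasp point.
Start: joints at [55.892, 30.224, 82.088, -0, 67.689, -10.227], TCP at [0.253, 0.571, 0.223] pointing down, gripper open.
Joint ranges: [-176.69, 176.69], [-43.24, 126.21], [12.49, 139.97], [-82, 262], [0, 151.66], [-163.58, 163.58]. Speed limits (degrees/s): [159.86, 159.86, 180, 180, 180, 180].

INTERFACE

Orientations are given as a 3x3 rotation matrix whose columns are the frame's x, y, z axes.
In Python, from rig import telemetry, capture, camera_info, job, bot gives the robot as it stands. The module is installed in compiled form; this text tells all that it offers.
- The arm moves only by the tool carry_out, never from a script. Its argument "deltas" is a list that holds one entry, the list of rows, each a list of 7 numbers: the shift along the tool's x, y, z scaled (see below), then the turn, a rotation vector about the tool's x, y, z scaled (see below), then the closure, from -1 (fully open) to 1 (shut). In form: [[[dx, dy, dz, ax, ay, az, claw], ...]]. A call has exactly 10 rows; each row is the pose to reach, as a shift and turn from the pose commanded when the call began, along the tool's axes at that moment, turning the shorter way round; what a row does not reach only later rows make up. The controller multiplies each number of a shift by 15 cm and each number of a turn by 360 degrees. A row lasts 1/12 s, in which the tool goes at most 41.7 mm and 7.16 degrees, less where a joint would pass 70% of its speed; a pose out of reach is approached as far as the arm can. A call with a number of a shift or a turn outside -1 to 1 is refused whole. A call with a gripper value outside its range is refused whole. The fingers move at their own pace and stop on an object; the grip force is fixed at half the most. Time passes only in rows, so rows that repeat a pose let the fingers close, or fill a call up. It gives the time, the measured TCP pose, the force, the opening and the grip force at its end, in the units of the state.
- telemetry.read_state(): the state, without advancing time (a new reading comes with each control period).
- capture(name): name is "side" or "top"; returns the picture (400x640x3 uint8, red, green, blue); there is no depth.
- camera_info(name): a dict with "mtx" (3x3 intrinsics, pixels), "k1" (the pictures are not rectified: a ray, as slopes to the right and down, at radius r is drawn at 1 + k1 r^2 times it, then the intrinsics apply), "cam_to_world" (4x4, takes a point from camera to world coordinates). Camera axes: x right, y down, z forward; pixel columns grow to the right and rows downward; lengths in m; the calibration is good to about 2 mm. A picture is of the moment at which its call begins. camera_info takes no time and is no camera call.
- job.hand_in(): hands the job in; it is judged then, once.
The state is a dict: "time_s": time; "joint_positions": joint angles; "qvel": joint speeds; "tau": joint torques, N m; "position": TCP position; "tcp_rot": TCP orientation; "force": force on the tool from outside, world axes, zero at the start; "moment": the same for the moment, N m; "opening": opening from 0.0 (shut) to 1.0 (fully open); "grasp_force": force on a finger pad.
Only numpy, scipy, OpenCV 4.12 (cv2) and the standard library are available. Lean on these libraries where they do the work, as an engineer would, in place of code of your own. Each camera call takes 0.05 s, during which the arm holds its last target. There are 200 camera calls.

## Working session

There is one attempt and no reset: what is moved stays moved. The work goes in short steps, Python scripts to look and compute and a tool call to move; the robot and the scene stay as the last step left them, time stands still between calls to the robot, and variables do not carry over. Pictures are saved under pics/ and viewed, at most 10 in all, crops included, and the job is handed in when it is done.

Besides the shell and the picture viewer there is one more tool, called after "Request:" as name([rows], argument=value, ...), one row to a line, values as JSON. carry_out: Moves the arm, as the interface text tells. Its arguments: {"type":"object","properties":{"deltas":{"type":"array","items":{"type":"array","items":{"type":"array","items":{"type":"number"}}}}},"required":["deltas"]}

```bash
mkdir -p pics
python3 - <<'E'
from rig import telemetry, capture, camera_info, job, bot
import cv2
s=telemetry.read_state(); print(s)
for n in("side","top"):
    cv2.imwrite(f"pics/{n}0.png",capture(n)[:,:,::-1]); print(camera_info(n))
E
```

```text
{'time_s': 0.0, 'joint_positions': array([ 5.58926874e+01,  3.02802304e+01,  8.21547303e+01,  4.28157396e-04,
        6.76877557e+01, -1.02270135e+01]), 'qvel': array([-0.0108609 ,  0.01776652,  0.04888276, -0.02993461,  0.04203131,
        0.07133568]), 'tau': array([ 1.47881568e-03, -4.40036631e+01, -1.76594245e+01,  6.31992845e-02,
        5.81065868e-02, -1.71415581e-04]), 'position': array([0.25258042, 0.57091201, 0.22156725]), 'tcp_rot': array([[-9.14391822e-01,  4.04828531e-01, -1.20672908e-03],
       [ 4.04830145e-01,  9.14390192e-01, -1.76951279e-03],
       [ 3.87071974e-04, -2.10654833e-03, -9.99997706e-01]]), 'force': array([-0.50996851,  0.12321952, -0.38309965]), 'moment': array([ 0.04630745, -0.03717385, -0.02725907]), 'grasp_force': 0.0, 'opening': 1.0001887704338828}
{'mtx': array([[383.41503742,   0.        , 317.17866894],
       [  0.        , 383.41503742, 196.68388088],
       [  0.        ,   0.        ,   1.        ]]), 'k1': -0.08505802539626539, 'cam_to_world': array([[ 0.99855478, -0.03496385,  0.04081524,  0.57138139],
       [-0.05350589, -0.57543626,  0.8160945 , -0.988689  ],
       [-0.00504724, -0.81709892, -0.57647539,  0.70191872],
       [ 0.        ,  0.        ,  0.        ,  1.        ]])}
{'mtx': array([[417.93157011,   0.        , 322.49504662],
       [  0.        , 417.93157011, 200.79288521],
       [  0.        ,   0.        ,   1.        ]]), 'k1': 0.02665380946028071, 'cam_to_world': array([[ 0.02558962, -0.99780311,  0.06110744,  0.52147945],
       [-0.99931955, -0.02715703, -0.02495869, -0.10508964],
       [ 0.02656336, -0.06042717, -0.99781909,  1.2735305 ],
       [ 0.        ,  0.        ,  0.        ,  1.        ]])}
```

View pics/side0.png

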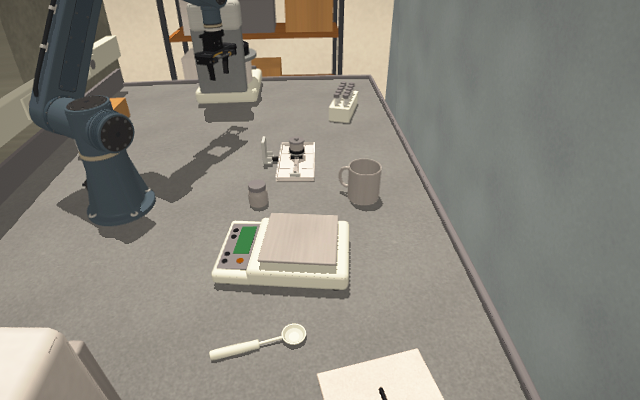

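View pics/top0.png

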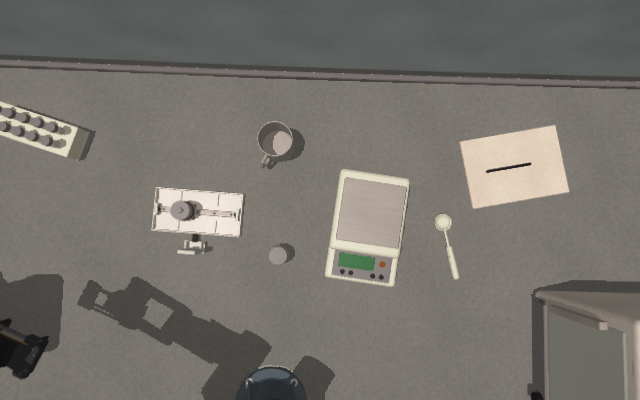

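The top view shows the tray around (198,212) with its grip plate below at about (187,250) and the carriage near (181,210), on the +y side. The balance pan is around (371,213). The beaker is at (275,140), the canister at (278,255) and the scoop at (447,245). Next I'll enlarge these areas to get the corners.

Run:
```python
import cv2,numpy as np
t=cv2.imread("pics/top0.png"); s=cv2.imread("pics/side0.png")
a=cv2.resize(t[180:265,140:255],None,fx=6.9,fy=6.9,interpolation=cv2.INTER_CUBIC); cv2.imwrite("pics/c1.png",a)
b=cv2.resize(t[160:295,315:420],None,fx=4.4,fy=4.4,interpolation=cv2.INTER_CUBIC)
c=cv2.resize(s[130:190,255:325],None,fx=4.4,fy=4.4*135/60*60/135,interpolation=cv2.INTER_CUBIC)
im=np.zeros((594,790,3),np.uint8); im[:b.shape[0],:b.shape[1]]=b; im[:c.shape[0],470:470+c.shape[1]]=c[:, :320]
cv2.imwrite("pics/c2.png",im); print(a.shape,b.shape,c.shape)
```

```text
(586, 794, 3) (594, 462, 3) (264, 308, 3)
```

View pics/c1.png

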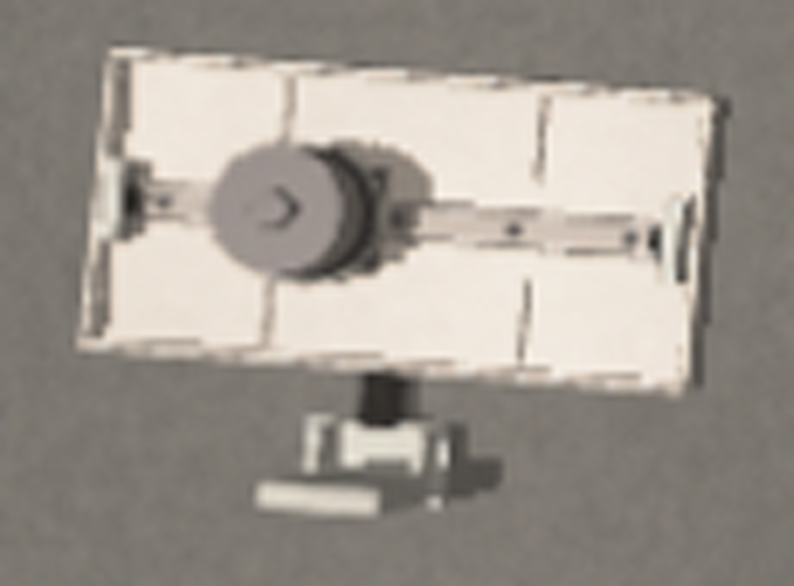

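View pics/c2.png

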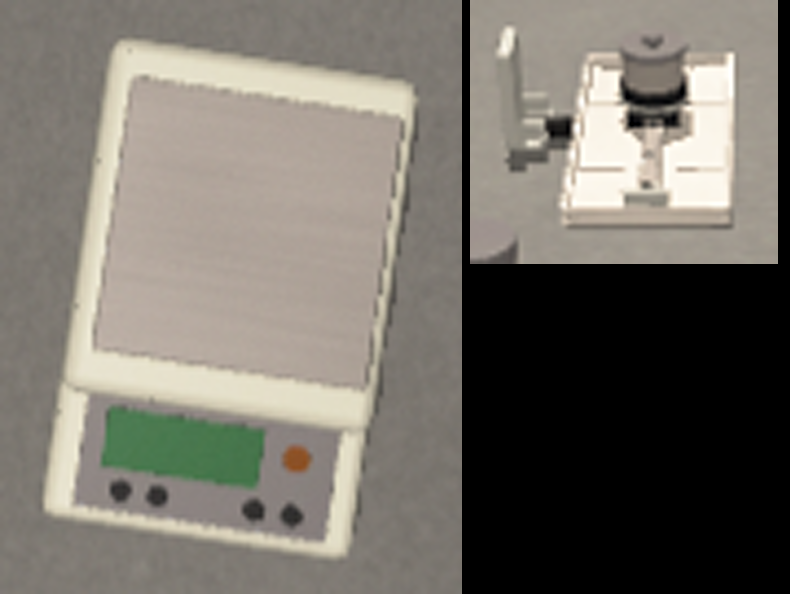

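c1 gives the tray rim corners TL(110,48), TR(716,95), BR(683,390) and BL(80,347), the knob at (283,208), and the plate top centre at (318,499). c2 gives the pan corners TL(133,76), TR(404,118), BR(367,388) and BL(93,350). I'll convert these to world coordinates.

```bash
cat > h.py <<'E'
import numpy as np
from rig import camera_info, telemetry, capture
def w(cam,uv,z):
    i=camera_info(cam);K=i["mtx"];T=i["cam_to_world"]
    d=np.array([(uv[0]-K[0,2])/K[0,0],(uv[1]-K[1,2])/K[1,1]]);r=d.copy()
    for _ in range(20): r=d/(1+i["k1"]*(r@r))
    v=T[:3,:3]@np.array([*r,1]);o=T[:3,3]
    return o+v*(z-o[2])/v[2]
def px(cam,p):
    i=camera_info(cam);T=i["cam_to_world"];q=T[:3,:3].T@(np.array(p)-T[:3,3]);r=q[:2]/q[2]
    r=r*(1+i["k1"]*(r@r));return r*i["mtx"][0,0]+i["mtx"][:2,2]
def rect(pts,z,sx,sy,cam="top"):
    # TL,TR,BR,BL = (+,+),(+,-),(-,-),(-,+)
    P=np.array([w(cam,p,z)[:2] for p in pts]);M=np.array([[1,1],[1,-1],[-1,-1],[-1,1]])*[sx/2,sy/2]
    c=P.mean(0);A=M.T@(P-c);yaw=np.arctan2(A[0,1]-A[1,0],A[0,0]+A[1,1])
    R=np.array([[np.cos(yaw),-np.sin(yaw)],[np.sin(yaw),np.cos(yaw)]])
    print("centre",c,"yaw",np.degrees(yaw),"sides",[np.linalg.norm(P[k]-P[(k+1)%4]) for k in range(4)],"res",np.abs(P-c-M@R.T).max())
    return c,yaw,R
E
python3 - <<'E'
from h import *
f=lambda p,s,o:[((a+.5)/s-.5+o[0],(b+.5)/s-.5+o[1]) for a,b in p]
c,y,R=rect(f([(110,48),(716,95),(683,390),(80,347)],6.9,(140,180)),.016,.13,.26)
k=w("top",f([(283,208)],6.9,(140,180))[0],.082); print("knob",k,"tray frame",R.T@(k[:2]-c))
g=w("top",f([(318,499)],6.9,(140,180))[0],.094); print("plate",g,R.T@(g[:2]-c)); print("grip", c+R@[-.115,0])
c2,y2,R2=rect(f([(133,76),(404,118),(367,388),(93,350)],4.4,(315,160)),.085,.18,.18)
print("px grip in side",px("side",[*(c+R@[-.115,0]),.094]))
for n,p,z in(("beaker",(276,138),.11),("canister",(278,255),.07)): print(n,w("top",p,z))
# side check
g=lambda a,b:((a-470+.5)/4.4-.5+255,(b+.5)/4.4-.5+130)
print("side knob",w("side",g(653,40),.082),"plate top",w("side",g(508,31),.094))
s=telemetry.read_state();print(s["tcp_rot"])
E
```

```text
centre [0.55670749 0.23552126] yaw -2.941045774572189 sides [np.float64(0.2604771101485298), np.float64(0.1284602703797455), np.float64(0.2572694945883949), np.float64(0.12903660561314806)] res 0.0019059548284917766
knob [0.5583603 0.2645605 0.082    ] tray frame [0.00016068 0.0290858 ]
plate [0.4413819  0.24145131 0.094     ] [-1.15477943e-01  5.06735548e-06]
grip [0.44185896 0.24142172]
centre [ 0.56483333 -0.27489144] yaw -6.915345821589125 sides [np.float64(0.17887456637221225), np.float64(0.17703187641097134), np.float64(0.1787277091394936), np.float64(0.17958328003947138)] res 0.0017214272813615844
px grip in side [262.78899504 138.18652608]
beaker [7.65566829e-01 7.26386270e-04 1.10000000e-01]
canister [ 0.43682296 -0.01220098  0.07      ]
side knob [0.55955321 0.25321408 0.082     ] plate top [0.44272526 0.25346593 0.094     ]
[[-9.14398571e-01  4.04813726e-01 -1.04950029e-03]
 [ 4.04814956e-01  9.14397286e-01 -1.56688236e-03]
 [ 3.25364732e-04 -1.85760840e-03 -9.99998222e-01]]
```

Tray dimensions, plate offset (−115.5, 0) and pan sides all match the given sizes. The carriage is at about +29 mm. I'll write a planning helper and start the approach.

```bash
cat > p.py <<'E'
import numpy as np, json, os
from scipy.spatial.transform import Rotation as Ro
def Rt(yaw,roll=0,pitch=0): # deg, mrad about tray x, mrad about tray y
    c,s=np.cos(np.radians(yaw)),np.sin(np.radians(yaw))
    B=np.array([[-s,c,0],[c,s,0],[0,0,-1.]])
    return Ro.from_rotvec(np.array([c,s,0])*roll/1e3+np.array([-s,c,0])*pitch/1e3).as_matrix()@B
def load(): return json.load(open("cmd.json")) if os.path.exists("cmd.json") else dict(p=[.253,.571,.223],yaw=66.119,roll=0,pitch=0)
def plan(rows,claw):
    """rows: list (multiple of 10) of (x,y,z,yaw,roll,pitch); prints calls, saves last as commanded"""
    c=load(); p0=np.array(c["p"]);R0=Rt(c["yaw"],c["roll"],c["pitch"])
    if "R" in c: R0=np.array(c["R"])
    for k in range(0,len(rows),10):
        out=[]
        for r in rows[k:k+10]:
            d=R0.T@(np.array(r[:3])-p0)/.15; a=Ro.from_matrix(R0.T@Rt(*r[3:6])).as_rotvec(degrees=True)/360
            out.append([round(float(v),5)+0. for v in (*d,*a)]+[claw])
        print(json.dumps([out]).replace(" ",""))
        o=np.array(out[-1]); p0=p0+R0@o[:3]*.15; R0=R0@Ro.from_rotvec(o[3:6]*360,degrees=True).as_matrix()
    r=rows[-1]; json.dump(dict(p=list(p0),yaw=r[3],roll=r[4],pitch=r[5],R=R0.tolist()),open("cmd.json","w"))
def meas(s,yaw):
    M=np.array(s["tcp_rot"])@Rt(yaw).T; v=Ro.from_matrix(M).as_rotvec()*1e3
    c,q=np.cos(np.radians(yaw)),np.sin(np.radians(yaw))
    return dict(pos=np.round(s["position"],4),roll=round(c*v[0]+q*v[1],2),pitch=round(-q*v[0]+c*v[1],2),dyaw=round(v[2],2),F=np.round(s["force"],2),M=np.round(s["moment"],3),t=round(s["time_s"],2),op=round(s["opening"],3),gf=s["grasp_force"])
E
python3 - <<'E'
from p import *
a=np.array([.253,.571,.223,66.119,0,0]);b=np.array([.4416,.2414,.16,-2.94,0,0])
u=np.linspace(0,1,23)[1:]; u=u*u*(3-2*u)
rows=[a+(b-a)*k for k in u]; e=b.copy()
for k in range(1,7): e=b.copy(); e[2]=.16-(.16-.057)*k/6; rows.append(e)
rows+=[e,e]
plan([r.tolist() for r in rows],-1)
E
```

```text
[[[-0.01226,-0.00902,0.00252,0.0,0.0,0.00115,-1],[-0.0475,-0.03494,0.00978,0.0,0.0,0.00447,-1],[-0.10342,-0.07608,0.0213,0.0,0.0,0.00973,-1],[-0.17773,-0.13075,0.0366,0.0,0.0,0.01672,-1],[-0.26812,-0.19725,0.05522,0.0,0.0,0.02522,-1],[-0.37231,-0.27389,0.07668,0.0,0.0,0.03502,-1],[-0.48798,-0.35899,0.1005,0.0,0.0,0.0459,-1],[-0.61285,-0.45085,0.12622,0.0,0.0,0.05765,-1],[-0.74461,-0.54778,0.15336,0.0,0.0,0.07004,-1],[-0.88097,-0.64809,0.18144,0.0,0.0,0.08287,-1]]]
[[[-0.17103,-0.01951,0.02856,0.0,0.0,0.01305,-1],[-0.34206,-0.03902,0.05712,0.0,0.0,0.02609,-1],[-0.51025,-0.0582,0.0852,0.0,0.0,0.03892,-1],[-0.67277,-0.07674,0.11234,0.0,0.0,0.05131,-1],[-0.82679,-0.09431,0.13806,0.0,0.0,0.06306,-1],[-0.96947,-0.11058,0.16188,0.0,0.0,0.07394,-1],[-1.09798,-0.12524,0.18334,0.0,0.0,0.08374,-1],[-1.20947,-0.13796,0.20196,0.0,0.0,0.09224,-1],[-1.30113,-0.14841,0.21726,0.0,0.0,0.09923,-1],[-1.37011,-0.15628,0.22878,0.0,0.0,0.10449,-1]]]
[[[-0.03746,0.0226,0.00726,0.0,0.0,0.00332,-1],[-0.05048,0.03046,0.00978,0.0,0.0,0.00447,-1],[-0.05048,0.03046,0.12422,0.0,0.0,0.00447,-1],[-0.05048,0.03046,0.23867,0.0,0.0,0.00447,-1],[-0.05048,0.03046,0.35311,0.0,0.0,0.00447,-1],[-0.05048,0.03046,0.46756,0.0,0.0,0.00447,-1],[-0.05048,0.03046,0.582,0.0,0.0,0.00447,-1],[-0.05048,0.03046,0.69645,0.0,0.0,0.00447,-1],[-0.05048,0.03046,0.69645,0.0,0.0,0.00447,-1],[-0.05048,0.03046,0.69645,0.0,0.0,0.00447,-1]]]
```

```bash
rm cmd.json
python3 - <<'E'
from p import *
a=np.array([.253,.571,.223,66.119,0,0]);b=np.array([.4416,.2414,.15,-2.94,0,0])
v=np.r_[1,2,np.full(24,3),2,1,0,0];u=np.cumsum(v)/v.sum()
plan([np.round(a+(b-a)*k,4).tolist() for k in u],-1)
E
```

```text
[[[-0.02597,-0.01913,0.006,0.0,0.0,0.00246,-1],[-0.07878,-0.05772,0.01867,0.0,0.0,0.00738,-1],[-0.15694,-0.1157,0.03733,0.0,0.0,0.01476,-1],[-0.23545,-0.17281,0.056,0.0,0.0,0.02213,-1],[-0.31362,-0.23079,0.07467,0.0,0.0,0.02951,-1],[-0.39239,-0.28851,0.09333,0.0,0.0,0.03689,-1],[-0.47056,-0.3465,0.112,0.0,0.0,0.04427,-1],[-0.54907,-0.4036,0.13133,0.0,0.0,0.05165,-1],[-0.62723,-0.46159,0.15,0.0,0.0,0.05902,-1],[-0.70601,-0.51931,0.16867,0.0,0.0,0.0664,-1]]]
[[[-0.09496,-0.02133,0.01866,0.0,0.0,0.00738,-1],[-0.18987,-0.04173,0.03733,0.0,0.0,0.01476,-1],[-0.28483,-0.06307,0.056,0.0,0.0,0.02214,-1],[-0.38023,-0.08391,0.07466,0.0,0.0,0.02952,-1],[-0.47564,-0.10476,0.09333,0.0,0.0,0.03689,-1],[-0.5706,-0.1261,0.112,0.0,0.0,0.04427,-1],[-0.66551,-0.14649,0.13066,0.0,0.0,0.05165,-1],[-0.76047,-0.16783,0.14933,0.0,0.0,0.05903,-1],[-0.85588,-0.18868,0.168,0.0,0.0,0.06641,-1],[-0.95084,-0.21002,0.18666,0.0,0.0,0.07378,-1]]]
[[[-0.09401,0.0242,0.01934,0.0,0.0,0.00738,-1],[-0.18849,0.04757,0.038,0.0,0.0,0.01476,-1],[-0.28315,0.07159,0.05667,0.0,0.0,0.02214,-1],[-0.37762,0.09496,0.07534,0.0,0.0,0.02952,-1],[-0.47164,0.11916,0.094,0.0,0.0,0.03689,-1],[-0.56612,0.14253,0.11267,0.0,0.0,0.04427,-1],[-0.6295,0.15869,0.12534,0.0,0.0,0.04919,-1],[-0.66078,0.16655,0.13134,0.0,0.0,0.05165,-1],[-0.66078,0.16655,0.13134,0.0,0.0,0.05165,-1],[-0.66078,0.16655,0.13134,0.0,0.0,0.05165,-1]]]
```

Request:
carry_out([
  [[-0.02597, -0.01913, 0.006, 0.0, 0.0, 0.00246, -1], [-0.07878, -0.05772, 0.01867, 0.0, 0.0, 0.00738, -1], [-0.15694, -0.1157, 0.03733, 0.0, 0.0, 0.01476, -1], [-0.23545, -0.17281, 0.056, 0.0, 0.0, 0.02213, -1], [-0.31362, -0.23079, 0.07467, 0.0, 0.0, 0.02951, -1], [-0.39239, -0.28851, 0.09333, 0.0, 0.0, 0.03689, -1], [-0.47056, -0.3465, 0.112, 0.0, 0.0, 0.04427, -1], [-0.54907, -0.4036, 0.13133, 0.0, 0.0, 0.05165, -1], [-0.62723, -0.46159, 0.15, 0.0, 0.0, 0.05902, -1], [-0.70601, -0.51931, 0.16867, 0.0, 0.0, 0.0664, -1]],
])

```text
time_s: 0.93
position: [0.3191, 0.4559, 0.1971]
tcp_rot: [[-0.668, 0.744, 0.0], [0.744, 0.668, 0.0], [-0.0, 0.0, -1.0]]
force: [-0.1, -0.7, -0.4]
opening: 1.003
grasp_force: 0.0
```

Request:
carry_out([
  [[-0.09496, -0.02133, 0.01866, 0.0, 0.0, 0.00738, -1], [-0.18987, -0.04173, 0.03733, 0.0, 0.0, 0.01476, -1], [-0.28483, -0.06307, 0.056, 0.0, 0.0, 0.02214, -1], [-0.38023, -0.08391, 0.07466, 0.0, 0.0, 0.02952, -1], [-0.47564, -0.10476, 0.09333, 0.0, 0.0, 0.03689, -1], [-0.5706, -0.1261, 0.112, 0.0, 0.0, 0.04427, -1], [-0.66551, -0.14649, 0.13066, 0.0, 0.0, 0.05165, -1], [-0.76047, -0.16783, 0.14933, 0.0, 0.0, 0.05903, -1], [-0.85588, -0.18868, 0.168, 0.0, 0.0, 0.06641, -1], [-0.95084, -0.21002, 0.18666, 0.0, 0.0, 0.07378, -1]],
])

```text
time_s: 1.77
position: [0.3914, 0.329, 0.1691]
tcp_rot: [[-0.265, 0.964, 0.0], [0.964, 0.265, 0.0], [-0.0, 0.0, -1.0]]
force: [0.2, -0.1, 0.1]
opening: 0.998
grasp_force: 0.0
```

Request:
carry_out([
  [[-0.09401, 0.0242, 0.01934, 0.0, 0.0, 0.00738, -1], [-0.18849, 0.04757, 0.038, 0.0, 0.0, 0.01476, -1], [-0.28315, 0.07159, 0.05667, 0.0, 0.0, 0.02214, -1], [-0.37762, 0.09496, 0.07534, 0.0, 0.0, 0.02952, -1], [-0.47164, 0.11916, 0.094, 0.0, 0.0, 0.03689, -1], [-0.56612, 0.14253, 0.11267, 0.0, 0.0, 0.04427, -1], [-0.6295, 0.15869, 0.12534, 0.0, 0.0, 0.04919, -1], [-0.66078, 0.16655, 0.13134, 0.0, 0.0, 0.05165, -1], [-0.66078, 0.16655, 0.13134, 0.0, 0.0, 0.05165, -1], [-0.66078, 0.16655, 0.13134, 0.0, 0.0, 0.05165, -1]],
])

```text
time_s: 2.6
position: [0.4415, 0.2417, 0.1496]
tcp_rot: [[0.052, 0.999, -0.0], [0.999, -0.052, 0.0], [0.0, -0.0, -1.0]]
force: [-1.8, 0.2, -0.6]
opening: 0.999
grasp_force: 0.0
```

Run:
```python
from h import *
from p import *
for _ in range(3):
    m=meas(telemetry.read_state(),-2.94); print(m); capture("top")
b=np.array([.4416,.2414,.15,-2.94,0,0]);rows=[]
for v in np.cumsum([1,2,3,3,3,3,2,1,0,0])/18: e=b.copy(); e[2]=.15-.093*v; rows.append(e.tolist())
plan(rows,-1)
```

```text
{'pos': array([0.4415, 0.2417, 0.1496]), 'roll': np.float64(0.19), 'pitch': np.float64(0.27), 'dyaw': np.float64(-0.7), 'F': array([-1.85,  0.15, -0.63]), 'M': array([-0.065,  0.044,  0.006]), 't': 2.6, 'op': 0.999, 'gf': 0.0}
{'pos': array([0.4414, 0.2421, 0.1496]), 'roll': np.float64(0.27), 'pitch': np.float64(0.13), 'dyaw': np.float64(0.05), 'F': array([ 0.16, -0.07,  0.07]), 'M': array([-0.074,  0.066,  0.021]), 't': 2.65, 'op': 1.0, 'gf': 0.0}
{'pos': array([0.4412, 0.2423, 0.1496]), 'roll': np.float64(0.21), 'pitch': np.float64(0.1), 'dyaw': np.float64(0.63), 'F': array([0.31, 0.36, 0.06]), 'M': array([-0.062,  0.062, -0.005]), 't': 2.7, 'op': 1.003, 'gf': 0.0}
[[[0.0,0.0,0.03444,0.0,0.0,0.0,-1],[0.0,0.0,0.10333,0.0,0.0,0.0,-1],[0.0,0.0,0.20666,0.0,0.0,0.0,-1],[0.0,0.0,0.31,0.0,0.0,0.0,-1],[0.0,0.0,0.41333,0.0,0.0,0.0,-1],[0.0,0.0,0.51666,0.0,0.0,0.0,-1],[0.0,0.0,0.58555,0.0,0.0,0.0,-1],[0.0,0.0,0.62,0.0,0.0,0.0,-1],[0.0,0.0,0.62,0.0,0.0,0.0,-1],[0.0,0.0,0.62,0.0,0.0,0.0,-1]]]
```

Request:
carry_out([
  [[0.0, 0.0, 0.03444, 0.0, 0.0, 0.0, -1], [0.0, 0.0, 0.10333, 0.0, 0.0, 0.0, -1], [0.0, 0.0, 0.20666, 0.0, 0.0, 0.0, -1], [0.0, 0.0, 0.31, 0.0, 0.0, 0.0, -1], [0.0, 0.0, 0.41333, 0.0, 0.0, 0.0, -1], [0.0, 0.0, 0.51666, 0.0, 0.0, 0.0, -1], [0.0, 0.0, 0.58555, 0.0, 0.0, 0.0, -1], [0.0, 0.0, 0.62, 0.0, 0.0, 0.0, -1], [0.0, 0.0, 0.62, 0.0, 0.0, 0.0, -1], [0.0, 0.0, 0.62, 0.0, 0.0, 0.0, -1]],
])

```text
time_s: 3.58
position: [0.4416, 0.2421, 0.0566]
tcp_rot: [[0.051, 0.999, -0.0], [0.999, -0.051, 0.0], [0.0, -0.0, -1.0]]
force: [1.2, 0.2, 0.1]
opening: 1.002
grasp_force: 0.0
```

Run:
```python
from h import *
from p import *
import cv2
a=capture("top");b=capture("side")
print(meas(telemetry.read_state(),-2.94))
A=cv2.resize(a[180:265,140:255],None,fx=4,fy=4,interpolation=cv2.INTER_CUBIC)
B=cv2.resize(b[100:190,240:330],None,fx=3.7,fy=3.7,interpolation=cv2.INTER_CUBIC)
im=np.zeros((340,793,3),np.uint8);im[:340,:460]=A;im[:333,460:793]=B
cv2.imwrite("pics/d.png",im[:,:,::-1])
```

```text
{'pos': array([0.4421, 0.2422, 0.0572]), 'roll': np.float64(0.51), 'pitch': np.float64(-1.43), 'dyaw': np.float64(0.2), 'F': array([ 0.2 , -0.21,  0.68]), 'M': array([-0.054,  0.041, -0.011]), 't': 3.68, 'op': 0.999, 'gf': 0.0}
```

View pics/d.png

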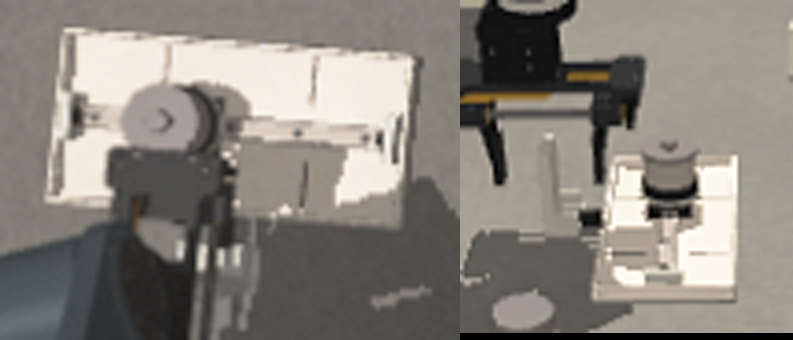

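The fingers straddle the plate: in the side crop they are at x≈495 and 600 with the plate at 548. The carriage hasn't moved. Now I'll close the gripper.

Request:
carry_out([
  [[0, 0, 0, 0, 0, 0, 1], [0, 0, 0, 0, 0, 0, 1], [0, 0, 0, 0, 0, 0, 1], [0, 0, 0, 0, 0, 0, 1], [0, 0, 0, 0, 0, 0, 1], [0, 0, 0, 0, 0, 0, 1], [0, 0, 0, 0, 0, 0, 1], [0, 0, 0, 0, 0, 0, 1], [0, 0, 0, 0, 0, 0, 1], [0, 0, 0, 0, 0, 0, 1]],
])

```text
time_s: 4.52
position: [0.4415, 0.2419, 0.0565]
tcp_rot: [[0.051, 0.999, -0.0], [0.999, -0.051, -0.0], [-0.0, -0.0, -1.0]]
force: [-0.0, -1.3, -1.0]
opening: 0.325
grasp_force: 0.0
```

```bash
cat > v.py <<'E'
import cv2
from h import *
from p import *
C0=np.array([.5567,.2355]);YAW0=-2.94
XS=np.arange(-20,45);YS=np.arange(-130,131)   # mm in tray frame at lid plane (rows: +x up)
def rectify(img,cam,c,yaw,zt,zl=.072):
    q=np.radians(yaw);R=np.array([[np.cos(q),-np.sin(q)],[np.sin(q),np.cos(q)]])
    X,Y=np.meshgrid(XS[::-1]/1e3,YS[::-1]/1e3,indexing="ij")
    P=np.stack([X.ravel(),Y.ravel()])
    W=np.vstack([R@P+np.array(c)[:,None],np.full(P.shape[1],zt+zl)])
    i=camera_info(cam);T=i["cam_to_world"];Q=T[:3,:3].T@(W-T[:3,3:]);r=Q[:2]/Q[2];r=r*(1+i["k1"]*(r**2).sum(0))
    m=(r*i["mtx"][0,0]+i["mtx"][:2,2:3]).astype(np.float32)
    return cv2.remap(img,m[0].reshape(X.shape),m[1].reshape(X.shape),cv2.INTER_CUBIC)
def template():
    G=rectify(cv2.imread("pics/top0.png")[:,:,::-1],"top",C0,YAW0,0)
    x0,x1=np.where(XS[::-1]==34)[0][0],np.where(XS[::-1]==-4)[0][0]
    j=np.where(YS[::-1]==29)[0][0]; return G[x0:x1,j-34:j+35],j-34
def find(img,c,yaw,zt):
    t,j0=template();G=rectify(img,"top",c,yaw,zt)
    r=cv2.matchTemplate(G,t,cv2.TM_CCOEFF_NORMED);_,mx,_,(u,v)=cv2.minMaxLoc(r)
    d=0.
    if 0<u<r.shape[1]-1: a,b,e=r[v,u-1:u+2]; d=.5*(a-e)/(a-2*b+e)
    return dict(y=round(29-(u+d-j0),2),dx=v,score=round(mx,3))
def tray(s,yaw):
    """tray centre & underside z from measured TCP, uses grip.json offset (tray frame)"""
    g=json.load(open("grip.json"));R=np.array(s["tcp_rot"]);B=np.array(g["R"]);o=np.array(g["o"])
    p=np.array(s["position"])+R@o; return p[:2],p[2]
def look(yaw,n=3):
    ys=[]
    for _ in range(n):
        s=telemetry.read_state();c,z=tray(s,yaw);f=find(capture("top"),c,yaw,z);ys.append((round(s["time_s"],3),f["y"],f["dx"],f["score"]))
    print("carr",ys);m=meas(telemetry.read_state(),yaw);print(m,"tray",np.round(c,4),round(z,4));return ys
E
python3 - <<'E'
from v import *
print(find(cv2.imread("pics/top0.png")[:,:,::-1],C0,YAW0,0))
s=telemetry.read_state();R=np.array(s["tcp_rot"]);o=R.T@(np.array([*C0,0])-s["position"])
json.dump(dict(R=R.tolist(),o=o.tolist()),open("grip.json","w"));print(o)
look(YAW0,5)
E
```

```text
{'y': np.float64(29.01), 'dx': 10, 'score': 1.0}
[-0.00044394  0.11534251  0.05647427]
carr [(4.517, np.float64(28.98), 10, 0.999), (4.567, np.float64(28.98), 10, 0.999), (4.617, np.float64(28.95), 10, 0.999), (4.667, np.float64(28.95), 10, 0.999), (4.717, np.float64(28.84), 10, 0.993)]
{'pos': array([0.4414, 0.2419, 0.0565]), 'roll': np.float64(-0.11), 'pitch': np.float64(0.42), 'dyaw': np.float64(-0.07), 'F': array([-0.92, -0.55,  0.65]), 'M': array([-0.059,  0.162, -0.023]), 't': 4.77, 'op': 0.134, 'gf': 29.991566834723926} tray [0.5566 0.2355] -0.0
```

The plate is gripped (opening 11.7 mm, 30 N), and the carriage tracks at 29.0 mm with about 0.05 mm of noise. Next is a small predictive planner for the rail tilt, so I can lift and carry with the carriage kept centred.

```bash
cat > m.py <<'E'
from v import *
from scipy.optimize import least_squares
O=np.array(json.load(open("grip.json"))["o"])
A=np.array([.4416+.1152,.2414-.0063,0.]);    # tray pose in command coordinates at start
B=np.array([.5648,-.2749,0.]); YA,YB=-2.94,-6.92
H=.115
def q5(u): u=np.clip(u,0,1); return u**3*(10-15*u+6*u*u)
def pose(k,k1,N,kl=24,kd=None,Hd=0):
    s=q5((k-k1)/N); c=A+(B-A)*s; c[2]=H*q5((k+2)/(kl+2))
    if kd is not None: c[2]-=Hd*q5((k-kd)/20)
    return c,YA+(YB-YA)*s
def tcp(c,yaw,roll,pitch):
    p=c-Rt(yaw,roll,pitch)@O; return [*p,yaw,roll,pitch]
dt=1/12;g=9.81
def sim(x,v,rolls,at,fr=.015,lean=.0817,b=.3,sub=8):
    # x m, rolls mrad at row ends (incl. start), at per row; lean: rad per m
    for i in range(len(at)):
        for j in range(sub):
            r=(rolls[i]+(rolls[i+1]-rolls[i])*(j+.5)/sub)/1e3
            a=-g*(r-lean*x)-b*v-at[i]
            h=dt/sub; v1=v+a*h
            v=np.sign(v1)*max(abs(v1)-fr*h,0); x+=v*h
    return x,v
def mpc(x,v,roll0,at,rollmax=14,xt=0.,bias=0.,fr=.015,Nh=20,rend=None):
    kn=np.array([0,3,6,9,12,15,18,20]) if Nh==20 else np.linspace(0,Nh,8)
    e=-at[-1]/g*1e3
    prof=lambda p:np.interp(np.arange(Nh+1),kn,np.r_[roll0,p,e-bias])
    ff=np.interp(kn[1:-1]-.5,np.arange(Nh),-at/g*1e3)-bias
    def f(p):
        r=prof(p);X,V=sim(x,v,r+bias,at,fr);return np.r_[(X-xt)*1e3,V*1e3,np.diff(r,2)*.15,(p-ff)*.03]
    p=least_squares(f,ff,bounds=(-rollmax,rollmax),diff_step=1e-3).x; r=prof(p); return r,sim(x,v,r+bias,at,fr),sim(x,v,r[:11]+bias,at[:10],fr)
def step(k,k1,N,x,v,bias=0.,fr=.015,xt=0.,pitch=0.,kl=24,ncall=1,dc=(0,0,0),Nh=20,claw=1):
    """plan the next ncall*10 rows starting from path row k"""
    P=[pose(k+i,k1,N,kl) for i in range(-1,Nh+2)]
    C=np.array([p[0] for p in P]);yw=np.radians([p[1] for p in P]);ay=np.stack([-np.sin(yw),np.cos(yw)],1)
    acc=np.diff(C[:,:2],2,axis=0)/dt**2; at=(acc*ay[1:-1]).sum(1)[:Nh]
    r0=load()["roll"]
    r,e,e10=mpc(x,v,r0,at,bias=bias,fr=fr,xt=xt,Nh=Nh)
    print("roll",np.round(r,2),"end",np.round(np.array(e)*1e3,1),"after1",np.round(np.array(e10)*1e3,1))
    rows=[]
    p0=load().get("pitch",0)
    for i in range(1,10*ncall+1):
        c,y=pose(k+i,k1,N,kl); rows.append(tcp(c+np.array(dc),y,r[i],p0+(pitch-p0)*min(1,i/10)))
    plan(rows,claw)
E
python3 - <<'E'
from m import *
print(tcp(A,YA,0,0),load())
step(0,10**6,1,.029,0.,bias=0,kl=24)
E
```

```text
[np.float64(0.44163207706273844), np.float64(0.24145929694951024), np.float64(0.05647427393309538), -2.94, 0, 0] {'p': [0.4416007110139462, 0.24139965048555068, 0.05699950000000002], 'yaw': -2.94, 'roll': 0.0, 'pitch': 0.0, 'R': [[0.05128667926994599, 0.9986839723002775, 0.0], [0.9986839723002775, -0.05128667926994604, 0.0], [0.0, 0.0, -0.9999999999999999]]}
roll [ 0.    3.11  6.23  9.34 10.13 10.92 11.71 10.3   8.88  7.47  5.15  2.84
  0.52 -1.14 -2.8  -4.46 -4.25 -4.05 -3.85 -1.92 -0.  ] end [ 0. -0.] after1 [ 16.3 -34.6]
[[[-0.00076,0.00019,-0.00634,0.0,0.0005,0.0,1],[-0.00194,0.00019,-0.01838,0.0,0.00099,0.0,1],[-0.00311,0.00019,-0.03652,0.0,0.00149,0.0,1],[-0.00341,0.00019,-0.06112,0.0,0.00161,0.0,1],[-0.0037,0.00019,-0.09221,0.0,0.00174,0.0,1],[-0.004,0.00019,-0.12945,0.0,0.00186,0.0,1],[-0.00347,0.00019,-0.17225,0.0,0.00164,0.0,1],[-0.00294,0.00019,-0.21977,0.0,0.00141,0.0,1],[-0.00241,0.00019,-0.271,0.0,0.00119,0.0,1],[-0.00153,0.00019,-0.32477,0.0,0.00082,0.0,1]]]
```

Run:
```python
from m import *
import json
json.dump(dict(p=[0.4416007110139462,0.24139965048555068,0.0569995],yaw=-2.94,roll=0.,pitch=0.,R=Rt(-2.94).tolist()),open("cmd.json","w"))
step(0,10**6,1,.029,0.,bias=0,kl=24,Nh=30)
```

```text
roll [ 0.    1.43  2.86  4.28  5.71  6.41  6.81  7.21  7.61  7.61  7.07  6.54
  6.    5.44  4.73  4.02  3.31  2.6   1.98  1.38  0.77  0.17 -0.2  -0.39
 -0.58 -0.77 -0.85 -0.64 -0.43 -0.21 -0.  ] end [ 0. -0.] after1 [ 25.1 -15.6]
[[[-0.00013,0.00019,-0.00634,0.0,0.00023,0.0,1],[-0.00067,0.00019,-0.01838,0.0,0.00045,0.0,1],[-0.00121,0.00019,-0.03651,0.0,0.00068,0.0,1],[-0.00174,0.00019,-0.06112,0.0,0.00091,0.0,1],[-0.002,0.00019,-0.09221,0.0,0.00102,0.0,1],[-0.00216,0.00019,-0.12945,0.0,0.00108,0.0,1],[-0.00231,0.00019,-0.17225,0.0,0.00115,0.0,1],[-0.00246,0.00019,-0.21977,0.0,0.00121,0.0,1],[-0.00246,0.00019,-0.271,0.0,0.00121,0.0,1],[-0.00226,0.00019,-0.32477,0.0,0.00113,0.0,1]]]
```

Request:
carry_out([
  [[-0.00013, 0.00019, -0.00634, 0.0, 0.00023, 0.0, 1], [-0.00067, 0.00019, -0.01838, 0.0, 0.00045, 0.0, 1], [-0.00121, 0.00019, -0.03651, 0.0, 0.00068, 0.0, 1], [-0.00174, 0.00019, -0.06112, 0.0, 0.00091, 0.0, 1], [-0.002, 0.00019, -0.09221, 0.0, 0.00102, 0.0, 1], [-0.00216, 0.00019, -0.12945, 0.0, 0.00108, 0.0, 1], [-0.00231, 0.00019, -0.17225, 0.0, 0.00115, 0.0, 1], [-0.00246, 0.00019, -0.21977, 0.0, 0.00121, 0.0, 1], [-0.00246, 0.00019, -0.271, 0.0, 0.00121, 0.0, 1], [-0.00226, 0.00019, -0.32477, 0.0, 0.00113, 0.0, 1]],
])

```text
time_s: 5.6
position: [0.4415, 0.2416, 0.1062]
tcp_rot: [[0.051, 0.999, 0.001], [0.999, -0.051, 0.007], [0.007, 0.0, -1.0]]
force: [0.3, 0.2, -3.0]
opening: 0.135
grasp_force: 29.9
```

```bash
cat >> m.py <<'E'
def est(yaw,n=3):
    ys=look(yaw,n);t=np.array([a[0] for a in ys]);y=np.array([a[1] for a in ys],float)/1e3
    v=np.polyfit(t,y,1)[0]; x=y.mean()+v*(t[-1]+.05-t.mean()); print("x mm",round(x*1e3,2),"v mm/s",round(v*1e3,2)); return x,v
E
python3 - <<'E'
from m import *
x,v=est(YA)
step(10,10**6,1,x,v,kl=24,Nh=20,ncall=1)
E
```

```text
carr [(5.6, np.float64(26.54), 10, 0.985), (5.65, np.float64(25.49), 10, 0.984), (5.7, np.float64(24.76), 10, 0.983)]
{'pos': array([0.4423, 0.2418, 0.1063]), 'roll': np.float64(7.87), 'pitch': np.float64(-2.26), 'dyaw': np.float64(0.12), 'F': array([-0.52, -0.57, -4.08]), 'M': array([-0.202,  0.426,  0.007]), 't': 5.75, 'op': 0.141, 'gf': 29.93018953653518} tray [0.5581 0.236 ] 0.0509
x mm 23.82 v mm/s -17.8
roll [ 7.07  6.17  5.27  4.36  3.67  2.98  2.29  1.83  1.36  0.9   0.61  0.33
  0.05 -0.08 -0.21 -0.33 -0.31 -0.29 -0.26 -0.13 -0.  ] end [ 0. -0.] after1 [  6.6 -16.7]
[[[0.00074,0.0,-0.05507,0.0,-0.00015,0.0,1],[0.00147,0.0,-0.11014,0.0,-0.00029,0.0,1],[0.00219,0.0,-0.1639,0.0,-0.00044,0.0,1],[0.00281,0.0,-0.21513,0.0,-0.00055,0.0,1],[0.00341,0.0,-0.26264,0.0,-0.00066,0.0,1],[0.00397,0.0,-0.30544,0.0,-0.00077,0.0,1],[0.00441,0.0,-0.34268,0.0,-0.00084,0.0,1],[0.00481,0.0,-0.37376,0.0,-0.00091,0.0,1],[0.00516,0.0,-0.39836,0.0,-0.00099,0.0,1],[0.00539,0.0,-0.4165,0.0,-0.00103,0.0,1]]]
```

Request:
carry_out([
  [[0.00074, 0.0, -0.05507, 0.0, -0.00015, 0.0, 1], [0.00147, 0.0, -0.11014, 0.0, -0.00029, 0.0, 1], [0.00219, 0.0, -0.1639, 0.0, -0.00044, 0.0, 1], [0.00281, 0.0, -0.21513, 0.0, -0.00055, 0.0, 1], [0.00341, 0.0, -0.26264, 0.0, -0.00066, 0.0, 1], [0.00397, 0.0, -0.30544, 0.0, -0.00077, 0.0, 1], [0.00441, 0.0, -0.34268, 0.0, -0.00084, 0.0, 1], [0.00481, 0.0, -0.37376, 0.0, -0.00091, 0.0, 1], [0.00516, 0.0, -0.39836, 0.0, -0.00099, 0.0, 1], [0.00539, 0.0, -0.4165, 0.0, -0.00103, 0.0, 1]],
])

```text
time_s: 6.58
position: [0.4416, 0.2419, 0.1682]
tcp_rot: [[0.051, 0.999, 0.0], [0.999, -0.051, 0.001], [0.001, 0.0, -1.0]]
force: [1.0, -0.5, -2.8]
opening: 0.137
grasp_force: 29.9
```

Run:
```python
from m import *
x,v=est(YA)
step(20,10**6,1,x,v,kl=24,Nh=20,ncall=1)
```

```text
carr [(6.583, np.float64(15.09), 9, 0.971), (6.633, np.float64(14.54), 10, 0.97), (6.683, np.float64(14.58), 10, 0.973)]
{'pos': array([0.4416, 0.2419, 0.1678]), 'roll': np.float64(0.63), 'pitch': np.float64(-0.05), 'dyaw': np.float64(0.02), 'F': array([ 0.19,  0.17, -4.25]), 'M': array([-0.017,  0.436, -0.008]), 't': 6.73, 'op': 0.139, 'gf': 29.927118885680102} tray [0.557  0.2357] 0.1117
x mm 14.23 v mm/s -5.1
roll [ 0.61  1.85  3.09  4.33  4.66  4.99  5.32  4.83  4.34  3.85  3.01  2.17
  1.33  0.67  0.01 -0.65 -0.73 -0.82 -0.9  -0.45 -0.  ] end [ 0. -0.] after1 [  7.3 -14.7]
[[[-0.00045,0.0,-0.01204,0.0,0.00019,0.0,1],[-0.00092,0.0,-0.01878,0.0,0.00039,0.0,1],[-0.00138,0.0,-0.02147,0.0,0.00059,0.0,1],[-0.00151,0.0,-0.02188,0.0,0.00064,0.0,1],[-0.00163,0.0,-0.02188,0.0,0.00069,0.0,1],[-0.00176,0.0,-0.02188,0.0,0.00075,0.0,1],[-0.00157,0.0,-0.02188,0.0,0.00067,0.0,1],[-0.00139,0.0,-0.02188,0.0,0.00059,0.0,1],[-0.0012,0.0,-0.02188,0.0,0.00051,0.0,1],[-0.00089,0.0,-0.02188,0.0,0.00038,0.0,1]]]
```

Request:
carry_out([
  [[-0.00045, 0.0, -0.01204, 0.0, 0.00019, 0.0, 1], [-0.00092, 0.0, -0.01878, 0.0, 0.00039, 0.0, 1], [-0.00138, 0.0, -0.02147, 0.0, 0.00059, 0.0, 1], [-0.00151, 0.0, -0.02188, 0.0, 0.00064, 0.0, 1], [-0.00163, 0.0, -0.02188, 0.0, 0.00069, 0.0, 1], [-0.00176, 0.0, -0.02188, 0.0, 0.00075, 0.0, 1], [-0.00157, 0.0, -0.02188, 0.0, 0.00067, 0.0, 1], [-0.00139, 0.0, -0.02188, 0.0, 0.00059, 0.0, 1], [-0.0012, 0.0, -0.02188, 0.0, 0.00051, 0.0, 1], [-0.00089, 0.0, -0.02188, 0.0, 0.00038, 0.0, 1]],
])

```text
time_s: 7.57
position: [0.4416, 0.2418, 0.171]
tcp_rot: [[0.051, 0.999, 0.0], [0.999, -0.051, 0.003], [0.003, -0.0, -1.0]]
force: [-0.5, -0.4, -3.3]
opening: 0.14
grasp_force: 29.9
```

Run:
```python
from m import *
x,v=est(YA)
step(30,10**6,1,x,v,kl=24,Nh=20,ncall=1,bias=-.5,fr=.017)
```

```text
carr [(7.567, np.float64(12.12), 10, 0.968), (7.617, np.float64(11.89), 9, 0.968), (7.667, np.float64(11.59), 9, 0.969)]
{'pos': array([0.4416, 0.2418, 0.171 ]), 'roll': np.float64(3.0), 'pitch': np.float64(0.04), 'dyaw': np.float64(0.08), 'F': array([ 0.22,  0.87, -4.15]), 'M': array([-0.09 ,  0.477,  0.016]), 't': 7.72, 'op': 0.137, 'gf': 29.927299349801615} tray [0.5568 0.2356] 0.1145
x mm 11.34 v mm/s -5.3
roll [3.01 3.36 3.71 4.06 4.09 4.11 4.14 3.88 3.62 3.35 2.96 2.57 2.17 1.82
 1.47 1.12 0.93 0.74 0.56 0.53 0.5 ] end [ 0. -0.] after1 [ 5.1 -9.9]
[[[-0.00013,0.0,0.0,0.0,6e-05,0.0,1],[-0.00026,0.0,0.0,0.0,0.00011,0.0,1],[-0.00039,0.0,0.0,0.0,0.00017,0.0,1],[-0.0004,0.0,0.0,0.0,0.00017,0.0,1],[-0.00041,0.0,0.0,0.0,0.00017,0.0,1],[-0.00042,0.0,0.0,0.0,0.00018,0.0,1],[-0.00032,0.0,0.0,0.0,0.00014,0.0,1],[-0.00022,0.0,0.0,0.0,0.0001,0.0,1],[-0.00012,0.0,0.0,0.0,5e-05,0.0,1],[2e-05,0.0,1e-05,0.0,-1e-05,0.0,1]]]
```

Request:
carry_out([
  [[-0.00013, 0.0, 0.0, 0.0, 6e-05, 0.0, 1], [-0.00026, 0.0, 0.0, 0.0, 0.00011, 0.0, 1], [-0.00039, 0.0, 0.0, 0.0, 0.00017, 0.0, 1], [-0.0004, 0.0, 0.0, 0.0, 0.00017, 0.0, 1], [-0.00041, 0.0, 0.0, 0.0, 0.00017, 0.0, 1], [-0.00042, 0.0, 0.0, 0.0, 0.00018, 0.0, 1], [-0.00032, 0.0, 0.0, 0.0, 0.00014, 0.0, 1], [-0.00022, 0.0, 0.0, 0.0, 0.0001, 0.0, 1], [-0.00012, 0.0, 0.0, 0.0, 5e-05, 0.0, 1], [2e-05, 0.0, 1e-05, 0.0, -1e-05, 0.0, 1]],
])

```text
time_s: 8.55
position: [0.4416, 0.2418, 0.171]
tcp_rot: [[0.051, 0.999, 0.0], [0.999, -0.051, 0.003], [0.003, 0.0, -1.0]]
force: [0.1, -0.3, -4.1]
opening: 0.134
grasp_force: 29.9
```

Run:
```python
from m import *
x,v=est(YA)
step(40,10**6,1,x,v,kl=24,Nh=20,ncall=1,bias=-.8,fr=.017)
```

```text
carr [(8.55, np.float64(6.22), 9, 0.969), (8.6, np.float64(5.35), 10, 0.969), (8.65, np.float64(5.26), 9, 0.968)]
{'pos': array([0.4416, 0.2418, 0.171 ]), 'roll': np.float64(2.95), 'pitch': np.float64(-0.03), 'dyaw': np.float64(0.09), 'F': array([-0.52,  0.55, -3.54]), 'M': array([-0.064,  0.414,  0.011]), 't': 8.7, 'op': 0.135, 'gf': 29.92746603616979} tray [0.5568 0.2356] 0.1145
x mm 4.65 v mm/s -9.6
roll [2.96 2.63 2.3  1.96 1.73 1.5  1.27 1.14 1.01 0.89 0.84 0.79 0.73 0.73
 0.72 0.72 0.73 0.74 0.76 0.78 0.8 ] end [0. 0.] after1 [ 0. -0.]
[[[0.00013,0.0,0.0,0.0,-5e-05,0.0,1],[0.00025,0.0,0.0,0.0,-0.0001,0.0,1],[0.00038,0.0,0.0,0.0,-0.00016,0.0,1],[0.00047,0.0,0.0,0.0,-0.00019,0.0,1],[0.00055,0.0,0.0,0.0,-0.00023,0.0,1],[0.00064,0.0,0.0,0.0,-0.00027,0.0,1],[0.00069,0.0,0.0,0.0,-0.00029,0.0,1],[0.00074,0.0,0.0,0.0,-0.00031,0.0,1],[0.00079,0.0,0.0,0.0,-0.00033,0.0,1],[0.0008,0.0,0.0,0.0,-0.00034,0.0,1]]]
```

Request:
carry_out([
  [[0.00013, 0.0, 0.0, 0.0, -5e-05, 0.0, 1], [0.00025, 0.0, 0.0, 0.0, -0.0001, 0.0, 1], [0.00038, 0.0, 0.0, 0.0, -0.00016, 0.0, 1], [0.00047, 0.0, 0.0, 0.0, -0.00019, 0.0, 1], [0.00055, 0.0, 0.0, 0.0, -0.00023, 0.0, 1], [0.00064, 0.0, 0.0, 0.0, -0.00027, 0.0, 1], [0.00069, 0.0, 0.0, 0.0, -0.00029, 0.0, 1], [0.00074, 0.0, 0.0, 0.0, -0.00031, 0.0, 1], [0.00079, 0.0, 0.0, 0.0, -0.00033, 0.0, 1], [0.0008, 0.0, 0.0, 0.0, -0.00034, 0.0, 1]],
])

```text
time_s: 9.53
position: [0.4416, 0.2419, 0.171]
tcp_rot: [[0.051, 0.999, 0.0], [0.999, -0.051, 0.001], [0.001, -0.0, -1.0]]
force: [-0.7, -0.4, -3.6]
opening: 0.133
grasp_force: 29.9
```

Run:
```python
from m import *
x,v=est(YA)
json.dump(load(),open("cmd_before_transport.json","w"))
step(50,50,180,x,v,kl=24,Nh=20,ncall=2,bias=-.6,fr=.015)
```

```text
carr [(9.533, np.float64(0.85), 10, 0.971), (9.583, np.float64(0.83), 10, 0.97), (9.633, np.float64(0.84), 10, 0.97)]
{'pos': array([0.4416, 0.2419, 0.171 ]), 'roll': np.float64(0.82), 'pitch': np.float64(0.02), 'dyaw': np.float64(0.05), 'F': array([-0.5 ,  0.82, -3.91]), 'M': array([-0.07 ,  0.422,  0.004]), 't': 9.68, 'op': 0.138, 'gf': 29.927413755794987} tray [0.5568 0.2356] 0.1146
x mm 0.83 v mm/s -0.1
roll [0.84 0.86 0.88 0.91 0.94 0.98 1.02 1.06 1.11 1.15 1.2  1.25 1.29 1.34
 1.39 1.43 1.47 1.51 1.55 1.59 1.63] end [0.8 0. ] after1 [0.8 0. ]
[[[-1e-05,0.0,0.0,0.0,1e-05,0.0,1],[-6e-05,0.0,0.0,0.0,1e-05,0.0,1],[-0.00017,1e-05,0.0,0.0,1e-05,0.0,1],[-0.00039,2e-05,0.0,0.0,2e-05,0.0,1],[-0.00074,5e-05,0.0,0.0,3e-05,0.0,1],[-0.00124,8e-05,0.0,0.0,3e-05,0.0,1],[-0.00193,0.00012,0.0,0.0,4e-05,1e-05,1],[-0.00284,0.00019,0.0,0.0,5e-05,1e-05,1],[-0.00398,0.00026,0.0,0.0,5e-05,1e-05,1],[-0.00539,0.00036,0.0,0.0,6e-05,2e-05,1]]]
[[[-0.0017,0.00011,-1e-05,0.0,1e-05,0.0,1],[-0.00371,0.00025,-1e-05,0.0,2e-05,1e-05,1],[-0.00605,0.00041,-1e-05,0.0,2e-05,2e-05,1],[-0.00875,0.00059,-1e-05,0.0,3e-05,3e-05,1],[-0.01182,0.0008,-2e-05,0.0,4e-05,4e-05,1],[-0.01528,0.00103,-2e-05,0.0,4e-05,5e-05,1],[-0.01916,0.0013,-3e-05,0.0,5e-05,6e-05,1],[-0.02346,0.00159,-3e-05,0.0,6e-05,7e-05,1],[-0.02821,0.00192,-4e-05,0.0,6e-05,9e-05,1],[-0.03342,0.00227,-4e-05,0.0,7e-05,0.00011,1]]]
```

```bash
cp cmd_before_transport.json cmd.json
cat > t.py <<'E'
from m import *
def seg(s0,s1,N,a,b,neutral=.6,claw=1):
    """rows a+1..b of a rest-to-rest move from path fraction s0 to s1 in N rows"""
    def P(k):
        s=s0+(s1-s0)*q5(k/N); c=A+(B-A)*s; c[2]=H; return c,YA+(YB-YA)*s
    rows=[];r0=load()["roll"]
    for k in range(a+1,b+1):
        y=np.radians(P(k)[1]);at=((P(k+.5)[0]-2*P(k)[0]+P(k-.5)[0])[:2]/(dt/2)**2)@[-np.sin(y),np.cos(y)] if 0<k<N else 0
        r=neutral-at/g*1e3
        if k-a<=4: r=r0+(r-r0)*(k-a)/4
        rows.append(tcp(*P(k),r,0))
    print("end roll",rows[-1][4]); plan(rows,claw)
E
python3 - <<'E'
from t import *
seg(0,.5,90,0,30)
E
```

```text
end roll 2.6482829274777804
[[[-2e-05,0.0,0.0,0.0,1e-05,0.0,1],[-0.00024,1e-05,0.0,0.0,3e-05,0.0,1],[-0.00075,4e-05,0.0,0.0,7e-05,0.0,1],[-0.00168,9e-05,0.0,0.0,0.00014,0.0,1],[-0.00302,0.00018,0.0,0.0,0.00017,1e-05,1],[-0.00493,0.0003,0.0,0.0,0.0002,1e-05,1],[-0.00751,0.00047,-1e-05,0.0,0.00023,2e-05,1],[-0.01082,0.0007,-1e-05,0.0,0.00026,3e-05,1],[-0.01495,0.00097,-1e-05,0.0,0.00028,5e-05,1],[-0.01996,0.00131,-2e-05,0.0,0.0003,6e-05,1]]]
[[[-0.00596,0.00041,-1e-05,0.0,2e-05,2e-05,1],[-0.01291,0.00088,-3e-05,0.0,4e-05,5e-05,1],[-0.02091,0.00143,-6e-05,0.0,5e-05,7e-05,1],[-0.02998,0.00205,-8e-05,0.0,6e-05,0.0001,1],[-0.04017,0.00275,-0.00011,0.0,7e-05,0.00014,1],[-0.0515,0.00352,-0.00014,0.0,8e-05,0.00017,1],[-0.06399,0.00438,-0.00017,0.0,9e-05,0.00021,1],[-0.07765,0.00532,-0.00021,0.0,9e-05,0.00026,1],[-0.0925,0.00633,-0.00025,0.0,9e-05,0.00031,1],[-0.10853,0.00743,-0.00029,0.0,9e-05,0.00036,1]]]
[[[-0.01721,0.00122,-6e-05,0.0,0.0,6e-05,1],[-0.03559,0.00253,-0.00012,0.0,-1e-05,0.00012,1],[-0.05514,0.00392,-0.00018,0.0,-2e-05,0.00019,1],[-0.07583,0.00539,-0.00025,0.0,-2e-05,0.00025,1],[-0.09765,0.00693,-0.00032,0.0,-3e-05,0.00033,1],[-0.12057,0.00856,-0.0004,0.0,-4e-05,0.0004,1],[-0.14455,0.01027,-0.00047,0.0,-5e-05,0.00048,1],[-0.16958,0.01204,-0.00056,0.0,-7e-05,0.00056,1],[-0.19559,0.01389,-0.00064,0.0,-8e-05,0.00065,1],[-0.22257,0.01581,-0.00073,0.0,-0.0001,0.00074,1]]]
```

Request:
carry_out([
  [[-2e-05, 0.0, 0.0, 0.0, 1e-05, 0.0, 1], [-0.00024, 1e-05, 0.0, 0.0, 3e-05, 0.0, 1], [-0.00075, 4e-05, 0.0, 0.0, 7e-05, 0.0, 1], [-0.00168, 9e-05, 0.0, 0.0, 0.00014, 0.0, 1], [-0.00302, 0.00018, 0.0, 0.0, 0.00017, 1e-05, 1], [-0.00493, 0.0003, 0.0, 0.0, 0.0002, 1e-05, 1], [-0.00751, 0.00047, -1e-05, 0.0, 0.00023, 2e-05, 1], [-0.01082, 0.0007, -1e-05, 0.0, 0.00026, 3e-05, 1], [-0.01495, 0.00097, -1e-05, 0.0, 0.00028, 5e-05, 1], [-0.01996, 0.00131, -2e-05, 0.0, 0.0003, 6e-05, 1]],
])

```text
time_s: 10.52
position: [0.4417, 0.2388, 0.171]
tcp_rot: [[0.052, 0.999, 0.0], [0.999, -0.052, 0.003], [0.003, -0.0, -1.0]]
force: [-0.6, -0.5, -3.3]
opening: 0.135
grasp_force: 29.9
```

Request:
carry_out([
  [[-0.00596, 0.00041, -1e-05, 0.0, 2e-05, 2e-05, 1], [-0.01291, 0.00088, -3e-05, 0.0, 4e-05, 5e-05, 1], [-0.02091, 0.00143, -6e-05, 0.0, 5e-05, 7e-05, 1], [-0.02998, 0.00205, -8e-05, 0.0, 6e-05, 0.0001, 1], [-0.04017, 0.00275, -0.00011, 0.0, 7e-05, 0.00014, 1], [-0.0515, 0.00352, -0.00014, 0.0, 8e-05, 0.00017, 1], [-0.06399, 0.00438, -0.00017, 0.0, 9e-05, 0.00021, 1], [-0.07765, 0.00532, -0.00021, 0.0, 9e-05, 0.00026, 1], [-0.0925, 0.00633, -0.00025, 0.0, 9e-05, 0.00031, 1], [-0.10853, 0.00743, -0.00029, 0.0, 9e-05, 0.00036, 1]],
])

```text
time_s: 11.35
position: [0.4419, 0.2223, 0.171]
tcp_rot: [[0.054, 0.999, 0.0], [0.999, -0.054, 0.003], [0.003, 0.0, -1.0]]
force: [0.8, 0.1, -4.1]
opening: 0.136
grasp_force: 29.9
```

Request:
carry_out([
  [[-0.01721, 0.00122, -6e-05, 0.0, 0.0, 6e-05, 1], [-0.03559, 0.00253, -0.00012, 0.0, -1e-05, 0.00012, 1], [-0.05514, 0.00392, -0.00018, 0.0, -2e-05, 0.00019, 1], [-0.07583, 0.00539, -0.00025, 0.0, -2e-05, 0.00025, 1], [-0.09765, 0.00693, -0.00032, 0.0, -3e-05, 0.00033, 1], [-0.12057, 0.00856, -0.0004, 0.0, -4e-05, 0.0004, 1], [-0.14455, 0.01027, -0.00047, 0.0, -5e-05, 0.00048, 1], [-0.16958, 0.01204, -0.00056, 0.0, -7e-05, 0.00056, 1], [-0.19559, 0.01389, -0.00064, 0.0, -8e-05, 0.00065, 1], [-0.22257, 0.01581, -0.00073, 0.0, -0.0001, 0.00074, 1]],
])

```text
time_s: 12.18
position: [0.4425, 0.1887, 0.171]
tcp_rot: [[0.059, 0.998, 0.0], [0.998, -0.059, 0.003], [0.003, 0.0, -1.0]]
force: [0.1, 0.4, -3.3]
opening: 0.135
grasp_force: 29.9
```

Run:
```python
from t import *
print(meas(telemetry.read_state(),load()["yaw"]),load()["p"])
seg(0,.5,90,30,60)
```

```text
{'pos': array([0.4425, 0.1887, 0.171 ]), 'roll': np.float64(2.66), 'pitch': np.float64(-0.06), 'dyaw': np.float64(-0.11), 'F': array([ 0.13,  0.36, -3.34]), 'M': array([-0.117,  0.467, -0.019]), 't': 12.18, 'op': 0.135, 'gf': 29.9272805970395} [0.4425121500474122, 0.1886310008422521, 0.1714754180191585]
end roll -1.444795014580015
[[[-0.02791,0.00211,-7e-05,0.0,0.0,9e-05,1],[-0.05667,0.00429,-0.00015,0.0,-2e-05,0.00019,1],[-0.08622,0.00653,-0.00023,0.0,-4e-05,0.00029,1],[-0.11651,0.00883,-0.00031,0.0,-7e-05,0.00039,1],[-0.14755,0.01118,-0.00039,0.0,-9e-05,0.00049,1],[-0.17923,0.01359,-0.00047,0.0,-0.00011,0.00059,1],[-0.21151,0.01604,-0.00056,0.0,-0.00014,0.0007,1],[-0.24431,0.01852,-0.00064,-1e-05,-0.00016,0.00081,1],[-0.27759,0.02105,-0.00073,-1e-05,-0.00018,0.00092,1],[-0.31127,0.02361,-0.00082,-1e-05,-0.0002,0.00103,1]]]
[[[-0.034,0.0028,-4e-05,0.0,-3e-05,0.00012,1],[-0.06827,0.00562,-9e-05,0.0,-5e-05,0.00023,1],[-0.10274,0.00847,-0.00014,0.0,-8e-05,0.00034,1],[-0.13735,0.01132,-0.00019,0.0,-0.0001,0.00046,1],[-0.17203,0.01418,-0.00023,0.0,-0.00012,0.00057,1],[-0.20671,0.01704,-0.00028,0.0,-0.00015,0.00069,1],[-0.24132,0.0199,-0.00033,0.0,-0.00017,0.0008,1],[-0.2758,0.02274,-0.00038,0.0,-0.0002,0.00092,1],[-0.31007,0.02557,-0.00042,0.0,-0.00022,0.00103,1],[-0.34407,0.02838,-0.00047,0.0,-0.00025,0.00114,1]]]
[[[-0.03364,0.00302,1e-05,0.0,-2e-05,0.00012,1],[-0.06688,0.006,2e-05,0.0,-4e-05,0.00023,1],[-0.09965,0.00894,2e-05,0.0,-6e-05,0.00034,1],[-0.13189,0.01184,3e-05,0.0,-9e-05,0.00044,1],[-0.16353,0.01468,3e-05,0.0,-0.00011,0.00055,1],[-0.19453,0.01747,4e-05,0.0,-0.00013,0.00065,1],[-0.22482,0.02019,5e-05,0.0,-0.00015,0.00075,1],[-0.25435,0.02284,5e-05,0.0,-0.00017,0.00085,1],[-0.28307,0.02542,6e-05,0.0,-0.00018,0.00095,1],[-0.31092,0.02793,6e-05,0.0,-0.0002,0.00104,1]]]
```

Request:
carry_out([
  [[-0.02791, 0.00211, -7e-05, 0.0, 0.0, 9e-05, 1], [-0.05667, 0.00429, -0.00015, 0.0, -2e-05, 0.00019, 1], [-0.08622, 0.00653, -0.00023, 0.0, -4e-05, 0.00029, 1], [-0.11651, 0.00883, -0.00031, 0.0, -7e-05, 0.00039, 1], [-0.14755, 0.01118, -0.00039, 0.0, -9e-05, 0.00049, 1], [-0.17923, 0.01359, -0.00047, 0.0, -0.00011, 0.00059, 1], [-0.21151, 0.01604, -0.00056, 0.0, -0.00014, 0.0007, 1], [-0.24431, 0.01852, -0.00064, -1e-05, -0.00016, 0.00081, 1], [-0.27759, 0.02105, -0.00073, -1e-05, -0.00018, 0.00092, 1], [-0.31127, 0.02361, -0.00082, -1e-05, -0.0002, 0.00103, 1]],
])

```text
time_s: 13.02
position: [0.4433, 0.1418, 0.171]
tcp_rot: [[0.065, 0.998, 0.0], [0.998, -0.065, 0.001], [0.001, 0.0, -1.0]]
force: [-0.1, -0.5, -3.8]
opening: 0.139
grasp_force: 29.9
```

Request:
carry_out([
  [[-0.034, 0.0028, -4e-05, 0.0, -3e-05, 0.00012, 1], [-0.06827, 0.00562, -9e-05, 0.0, -5e-05, 0.00023, 1], [-0.10274, 0.00847, -0.00014, 0.0, -8e-05, 0.00034, 1], [-0.13735, 0.01132, -0.00019, 0.0, -0.0001, 0.00046, 1], [-0.17203, 0.01418, -0.00023, 0.0, -0.00012, 0.00057, 1], [-0.20671, 0.01704, -0.00028, 0.0, -0.00015, 0.00069, 1], [-0.24132, 0.0199, -0.00033, 0.0, -0.00017, 0.0008, 1], [-0.2758, 0.02274, -0.00038, 0.0, -0.0002, 0.00092, 1], [-0.31007, 0.02557, -0.00042, 0.0, -0.00022, 0.00103, 1], [-0.34407, 0.02838, -0.00047, 0.0, -0.00025, 0.00114, 1]],
])

```text
time_s: 13.85
position: [0.4442, 0.09, 0.171]
tcp_rot: [[0.072, 0.997, 0.0], [0.997, -0.072, -0.0], [-0.0, 0.0, -1.0]]
force: [0.6, -1.1, -3.7]
opening: 0.128
grasp_force: 29.9
```

Request:
carry_out([
  [[-0.03364, 0.00302, 1e-05, 0.0, -2e-05, 0.00012, 1], [-0.06688, 0.006, 2e-05, 0.0, -4e-05, 0.00023, 1], [-0.09965, 0.00894, 2e-05, 0.0, -6e-05, 0.00034, 1], [-0.13189, 0.01184, 3e-05, 0.0, -9e-05, 0.00044, 1], [-0.16353, 0.01468, 3e-05, 0.0, -0.00011, 0.00055, 1], [-0.19453, 0.01747, 4e-05, 0.0, -0.00013, 0.00065, 1], [-0.22482, 0.02019, 5e-05, 0.0, -0.00015, 0.00075, 1], [-0.25435, 0.02284, 5e-05, 0.0, -0.00017, 0.00085, 1], [-0.28307, 0.02542, 6e-05, 0.0, -0.00018, 0.00095, 1], [-0.31092, 0.02793, 6e-05, 0.0, -0.0002, 0.00104, 1]],
])

```text
time_s: 14.68
position: [0.445, 0.0433, 0.1711]
tcp_rot: [[0.079, 0.997, -0.0], [0.997, -0.079, -0.001], [-0.001, 0.0, -1.0]]
force: [1.1, 0.1, -3.5]
opening: 0.135
grasp_force: 29.9
```

Run:
```python
from t import *
print(meas(telemetry.read_state(),load()["yaw"]),load()["p"])
seg(0,.5,90,60,90)
```

```text
{'pos': array([0.445 , 0.0433, 0.1711]), 'roll': np.float64(-1.49), 'pitch': np.float64(-0.11), 'dyaw': np.float64(-0.04), 'F': array([ 1.08,  0.15, -3.54]), 'M': array([-0.098,  0.443,  0.059]), 't': 14.68, 'op': 0.135, 'gf': 29.927617420325987} [0.445017491914934, 0.04321619042384561, 0.17147430417402204]
end roll 0.6
[[[-0.02694,0.00259,4e-05,0.0,0.0,9e-05,1],[-0.05292,0.0051,8e-05,0.0,-2e-05,0.00017,1],[-0.07788,0.00751,0.00012,1e-05,-3e-05,0.00026,1],[-0.10179,0.00982,0.00015,1e-05,-6e-05,0.00034,1],[-0.12466,0.01202,0.00019,1e-05,-7e-05,0.00041,1],[-0.14643,0.01412,0.00022,1e-05,-8e-05,0.00048,1],[-0.16708,0.01611,0.00025,1e-05,-8e-05,0.00055,1],[-0.18659,0.018,0.00028,1e-05,-9e-05,0.00062,1],[-0.20494,0.01977,0.0003,1e-05,-9e-05,0.00068,1],[-0.22211,0.02142,0.00033,1e-05,-0.0001,0.00074,1]]]
[[[-0.01599,0.00162,3e-05,0.0,0.0,5e-05,1],[-0.03079,0.00312,6e-05,0.0,0.0,0.0001,1],[-0.04442,0.00449,9e-05,0.0,1e-05,0.00014,1],[-0.05687,0.00575,0.00012,0.0,1e-05,0.00018,1],[-0.06817,0.00689,0.00014,0.0,2e-05,0.00022,1],[-0.07833,0.00792,0.00016,0.0,3e-05,0.00026,1],[-0.08738,0.00883,0.00018,0.0,4e-05,0.00029,1],[-0.09536,0.00963,0.00019,0.0,5e-05,0.00031,1],[-0.10229,0.01033,0.00021,0.0,7e-05,0.00033,1],[-0.10823,0.01093,0.00022,0.0,9e-05,0.00035,1]]]
[[[-0.005,0.00051,1e-05,0.0,2e-05,2e-05,1],[-0.00912,0.00093,1e-05,0.0,4e-05,3e-05,1],[-0.01242,0.00126,2e-05,0.0,7e-05,4e-05,1],[-0.01499,0.00152,2e-05,0.0,0.0001,5e-05,1],[-0.01689,0.00171,2e-05,0.0,0.00013,6e-05,1],[-0.01823,0.00184,2e-05,0.0,0.00017,6e-05,1],[-0.0191,0.00192,3e-05,0.0,0.0002,7e-05,1],[-0.01961,0.00196,3e-05,0.0,0.00024,7e-05,1],[-0.01987,0.00198,2e-05,0.0,0.00029,7e-05,1],[-0.02,0.00198,2e-05,0.0,0.00034,7e-05,1]]]
```

Request:
carry_out([
  [[-0.02694, 0.00259, 4e-05, 0.0, 0.0, 9e-05, 1], [-0.05292, 0.0051, 8e-05, 0.0, -2e-05, 0.00017, 1], [-0.07788, 0.00751, 0.00012, 1e-05, -3e-05, 0.00026, 1], [-0.10179, 0.00982, 0.00015, 1e-05, -6e-05, 0.00034, 1], [-0.12466, 0.01202, 0.00019, 1e-05, -7e-05, 0.00041, 1], [-0.14643, 0.01412, 0.00022, 1e-05, -8e-05, 0.00048, 1], [-0.16708, 0.01611, 0.00025, 1e-05, -8e-05, 0.00055, 1], [-0.18659, 0.018, 0.00028, 1e-05, -9e-05, 0.00062, 1], [-0.20494, 0.01977, 0.0003, 1e-05, -9e-05, 0.00068, 1], [-0.22211, 0.02142, 0.00033, 1e-05, -0.0001, 0.00074, 1]],
])

```text
time_s: 15.52
position: [0.4456, 0.01, 0.171]
tcp_rot: [[0.083, 0.997, -0.0], [0.997, -0.083, -0.002], [-0.002, -0.0, -1.0]]
force: [-0.2, 0.0, -3.5]
opening: 0.138
grasp_force: 29.9
```

Request:
carry_out([
  [[-0.01599, 0.00162, 3e-05, 0.0, 0.0, 5e-05, 1], [-0.03079, 0.00312, 6e-05, 0.0, 0.0, 0.0001, 1], [-0.04442, 0.00449, 9e-05, 0.0, 1e-05, 0.00014, 1], [-0.05687, 0.00575, 0.00012, 0.0, 1e-05, 0.00018, 1], [-0.06817, 0.00689, 0.00014, 0.0, 2e-05, 0.00022, 1], [-0.07833, 0.00792, 0.00016, 0.0, 3e-05, 0.00026, 1], [-0.08738, 0.00883, 0.00018, 0.0, 4e-05, 0.00029, 1], [-0.09536, 0.00963, 0.00019, 0.0, 5e-05, 0.00031, 1], [-0.10229, 0.01033, 0.00021, 0.0, 7e-05, 0.00033, 1], [-0.10823, 0.01093, 0.00022, 0.0, 9e-05, 0.00035, 1]],
])

```text
time_s: 16.35
position: [0.4459, -0.0062, 0.171]
tcp_rot: [[0.085, 0.996, -0.0], [0.996, -0.085, -0.002], [-0.002, 0.0, -1.0]]
force: [-0.5, 0.7, -3.4]
opening: 0.135
grasp_force: 29.9
```

Request:
carry_out([
  [[-0.005, 0.00051, 1e-05, 0.0, 2e-05, 2e-05, 1], [-0.00912, 0.00093, 1e-05, 0.0, 4e-05, 3e-05, 1], [-0.01242, 0.00126, 2e-05, 0.0, 7e-05, 4e-05, 1], [-0.01499, 0.00152, 2e-05, 0.0, 0.0001, 5e-05, 1], [-0.01689, 0.00171, 2e-05, 0.0, 0.00013, 6e-05, 1], [-0.01823, 0.00184, 2e-05, 0.0, 0.00017, 6e-05, 1], [-0.0191, 0.00192, 3e-05, 0.0, 0.0002, 7e-05, 1], [-0.01961, 0.00196, 3e-05, 0.0, 0.00024, 7e-05, 1], [-0.01987, 0.00198, 2e-05, 0.0, 0.00029, 7e-05, 1], [-0.02, 0.00198, 2e-05, 0.0, 0.00034, 7e-05, 1]],
])

```text
time_s: 17.18
position: [0.4459, -0.0091, 0.171]
tcp_rot: [[0.086, 0.996, 0.0], [0.996, -0.086, 0.001], [0.001, 0.0, -1.0]]
force: [0.9, 0.5, -3.3]
opening: 0.134
grasp_force: 29.9
```

Run:
```python
from t import *
est(load()["yaw"])
json.dump(load(),open("cmd_mid.json","w"))
seg(.5,1,90,0,30)
```

```text
carr [(17.183, np.float64(2.37), 10, 0.891), (17.233, np.float64(2.34), 10, 0.89), (17.283, np.float64(2.38), 10, 0.889)]
{'pos': array([ 0.4459, -0.0091,  0.171 ]), 'roll': np.float64(0.62), 'pitch': np.float64(0.03), 'dyaw': np.float64(-0.02), 'F': array([ 0.34,  0.62, -4.33]), 'M': array([-0.03 ,  0.461, -0.006]), 't': 17.33, 'op': 0.134, 'gf': 29.927403061883524} tray [ 0.5607 -0.0194] 0.1145
x mm 2.37 v mm/s 0.1
end roll 2.6417540707467317
[[[-5e-05,0.0,0.0,0.0,1e-05,0.0,1],[-0.00029,2e-05,0.0,0.0,4e-05,0.0,1],[-0.00082,6e-05,0.0,0.0,9e-05,0.0,1],[-0.00177,0.00014,0.0,0.0,0.00017,0.0,1],[-0.00311,0.00027,0.0,0.0,0.0002,1e-05,1],[-0.00501,0.00046,0.0,0.0,0.00023,1e-05,1],[-0.00758,0.00072,0.0,0.0,0.00026,2e-05,1],[-0.01088,0.00106,-1e-05,0.0,0.00029,3e-05,1],[-0.015,0.00148,-1e-05,0.0,0.00031,5e-05,1],[-0.02,0.00199,-1e-05,0.0,0.00033,6e-05,1]]]
[[[-0.00594,0.00062,-2e-05,0.0,2e-05,2e-05,1],[-0.01287,0.00134,-4e-05,0.0,4e-05,4e-05,1],[-0.02084,0.00216,-6e-05,0.0,5e-05,7e-05,1],[-0.02989,0.0031,-8e-05,0.0,6e-05,0.0001,1],[-0.04005,0.00416,-0.00011,0.0,7e-05,0.00013,1],[-0.05134,0.00533,-0.00014,0.0,8e-05,0.00017,1],[-0.06379,0.00663,-0.00018,0.0,8e-05,0.00021,1],[-0.07741,0.00805,-0.00021,0.0,9e-05,0.00026,1],[-0.09221,0.00959,-0.00025,0.0,9e-05,0.00031,1],[-0.1082,0.01125,-0.0003,0.0,9e-05,0.00036,1]]]
[[[-0.01715,0.00183,-5e-05,0.0,-1e-05,6e-05,1],[-0.03548,0.00378,-0.00011,0.0,-1e-05,0.00012,1],[-0.05497,0.00586,-0.00018,-1e-05,-2e-05,0.00018,1],[-0.0756,0.00806,-0.00024,-1e-05,-2e-05,0.00025,1],[-0.09735,0.01038,-0.00031,-1e-05,-3e-05,0.00032,1],[-0.1202,0.01282,-0.00039,-1e-05,-4e-05,0.0004,1],[-0.14411,0.01537,-0.00047,-1e-05,-6e-05,0.00048,1],[-0.16905,0.01803,-0.00055,-1e-05,-7e-05,0.00056,1],[-0.19499,0.0208,-0.00063,-1e-05,-8e-05,0.00065,1],[-0.22189,0.02366,-0.00072,-1e-05,-0.0001,0.00074,1]]]
```

The carriage is at 2.4 mm and at rest, so I'll start the second half.

Request:
carry_out([
  [[-5e-05, 0.0, 0.0, 0.0, 1e-05, 0.0, 1], [-0.00029, 2e-05, 0.0, 0.0, 4e-05, 0.0, 1], [-0.00082, 6e-05, 0.0, 0.0, 9e-05, 0.0, 1], [-0.00177, 0.00014, 0.0, 0.0, 0.00017, 0.0, 1], [-0.00311, 0.00027, 0.0, 0.0, 0.0002, 1e-05, 1], [-0.00501, 0.00046, 0.0, 0.0, 0.00023, 1e-05, 1], [-0.00758, 0.00072, 0.0, 0.0, 0.00026, 2e-05, 1], [-0.01088, 0.00106, -1e-05, 0.0, 0.00029, 3e-05, 1], [-0.015, 0.00148, -1e-05, 0.0, 0.00031, 5e-05, 1], [-0.02, 0.00199, -1e-05, 0.0, 0.00033, 6e-05, 1]],
])

```text
time_s: 18.17
position: [0.4459, -0.0121, 0.171]
tcp_rot: [[0.086, 0.996, 0.0], [0.996, -0.086, 0.003], [0.003, -0.0, -1.0]]
force: [-0.0, 0.3, -3.4]
opening: 0.14
grasp_force: 29.9
```

Request:
carry_out([
  [[-0.00594, 0.00062, -2e-05, 0.0, 2e-05, 2e-05, 1], [-0.01287, 0.00134, -4e-05, 0.0, 4e-05, 4e-05, 1], [-0.02084, 0.00216, -6e-05, 0.0, 5e-05, 7e-05, 1], [-0.02989, 0.0031, -8e-05, 0.0, 6e-05, 0.0001, 1], [-0.04005, 0.00416, -0.00011, 0.0, 7e-05, 0.00013, 1], [-0.05134, 0.00533, -0.00014, 0.0, 8e-05, 0.00017, 1], [-0.06379, 0.00663, -0.00018, 0.0, 8e-05, 0.00021, 1], [-0.07741, 0.00805, -0.00021, 0.0, 9e-05, 0.00026, 1], [-0.09221, 0.00959, -0.00025, 0.0, 9e-05, 0.00031, 1], [-0.1082, 0.01125, -0.0003, 0.0, 9e-05, 0.00036, 1]],
])

```text
time_s: 19.0
position: [0.4462, -0.0287, 0.171]
tcp_rot: [[0.089, 0.996, 0.0], [0.996, -0.089, 0.003], [0.003, -0.0, -1.0]]
force: [-0.3, 0.4, -3.6]
opening: 0.135
grasp_force: 29.9
```

Request:
carry_out([
  [[-0.01715, 0.00183, -5e-05, 0.0, -1e-05, 6e-05, 1], [-0.03548, 0.00378, -0.00011, 0.0, -1e-05, 0.00012, 1], [-0.05497, 0.00586, -0.00018, -1e-05, -2e-05, 0.00018, 1], [-0.0756, 0.00806, -0.00024, -1e-05, -2e-05, 0.00025, 1], [-0.09735, 0.01038, -0.00031, -1e-05, -3e-05, 0.00032, 1], [-0.1202, 0.01282, -0.00039, -1e-05, -4e-05, 0.0004, 1], [-0.14411, 0.01537, -0.00047, -1e-05, -6e-05, 0.00048, 1], [-0.16905, 0.01803, -0.00055, -1e-05, -7e-05, 0.00056, 1], [-0.19499, 0.0208, -0.00063, -1e-05, -8e-05, 0.00065, 1], [-0.22189, 0.02366, -0.00072, -1e-05, -0.0001, 0.00074, 1]],
])

```text
time_s: 19.83
position: [0.4468, -0.0623, 0.171]
tcp_rot: [[0.093, 0.996, 0.0], [0.996, -0.093, 0.003], [0.003, 0.0, -1.0]]
force: [-0.1, 0.2, -4.4]
opening: 0.134
grasp_force: 29.9
```

Run:
```python
from t import *
print(meas(telemetry.read_state(),load()["yaw"]),load()["p"])
seg(.5,1,90,30,60)
```

```text
{'pos': array([ 0.4468, -0.0623,  0.171 ]), 'roll': np.float64(2.59), 'pitch': np.float64(-0.05), 'dyaw': np.float64(-0.02), 'F': array([-0.14,  0.21, -4.43]), 'M': array([-0.023,  0.453, -0.01 ]), 't': 19.83, 'op': 0.134, 'gf': 29.927367107011378} [0.44682569661071414, -0.06237587961543076, 0.17147503497235203]
end roll -1.436836003836678
[[[-0.02782,0.0031,-7e-05,0.0,0.0,9e-05,1],[-0.05648,0.00629,-0.00015,0.0,-2e-05,0.00019,1],[-0.08594,0.00958,-0.00023,0.0,-4e-05,0.00028,1],[-0.11613,0.01295,-0.00031,0.0,-7e-05,0.00038,1],[-0.14706,0.0164,-0.00039,0.0,-9e-05,0.00049,1],[-0.17865,0.01992,-0.00047,0.0,-0.00011,0.00059,1],[-0.21082,0.02351,-0.00056,0.0,-0.00014,0.0007,1],[-0.24352,0.02715,-0.00064,0.0,-0.00016,0.00081,1],[-0.27668,0.03085,-0.00073,0.0,-0.00018,0.00092,1],[-0.31025,0.0346,-0.00082,0.0,-0.0002,0.00103,1]]]
[[[-0.03388,0.004,-4e-05,0.0,-3e-05,0.00011,1],[-0.06804,0.00804,-9e-05,0.0,-5e-05,0.00023,1],[-0.10239,0.0121,-0.00014,0.0,-8e-05,0.00034,1],[-0.13688,0.01617,-0.00018,0.0,-0.0001,0.00046,1],[-0.17144,0.02026,-0.00023,0.0,-0.00012,0.00057,1],[-0.206,0.02434,-0.00028,0.0,-0.00015,0.00069,1],[-0.24049,0.02842,-0.00033,0.0,-0.00017,0.0008,1],[-0.27485,0.03248,-0.00037,0.0,-0.0002,0.00092,1],[-0.309,0.03652,-0.00042,0.0,-0.00022,0.00103,1],[-0.34288,0.04053,-0.00047,0.0,-0.00024,0.00114,1]]]
[[[-0.03352,0.00421,1e-05,0.0,-3e-05,0.00011,1],[-0.06663,0.00836,1e-05,0.0,-5e-05,0.00022,1],[-0.09928,0.01246,2e-05,0.0,-7e-05,0.00033,1],[-0.1314,0.0165,2e-05,0.0,-9e-05,0.00044,1],[-0.16293,0.02046,3e-05,0.0,-0.00012,0.00055,1],[-0.19381,0.02433,3e-05,0.0,-0.00014,0.00065,1],[-0.22399,0.02813,3e-05,0.0,-0.00016,0.00075,1],[-0.25341,0.03182,4e-05,0.0,-0.00017,0.00085,1],[-0.28201,0.03541,4e-05,0.0,-0.00019,0.00094,1],[-0.30976,0.0389,5e-05,0.0,-0.00021,0.00104,1]]]
```

Request:
carry_out([
  [[-0.02782, 0.0031, -7e-05, 0.0, 0.0, 9e-05, 1], [-0.05648, 0.00629, -0.00015, 0.0, -2e-05, 0.00019, 1], [-0.08594, 0.00958, -0.00023, 0.0, -4e-05, 0.00028, 1], [-0.11613, 0.01295, -0.00031, 0.0, -7e-05, 0.00038, 1], [-0.14706, 0.0164, -0.00039, 0.0, -9e-05, 0.00049, 1], [-0.17865, 0.01992, -0.00047, 0.0, -0.00011, 0.00059, 1], [-0.21082, 0.02351, -0.00056, 0.0, -0.00014, 0.0007, 1], [-0.24352, 0.02715, -0.00064, 0.0, -0.00016, 0.00081, 1], [-0.27668, 0.03085, -0.00073, 0.0, -0.00018, 0.00092, 1], [-0.31025, 0.0346, -0.00082, 0.0, -0.0002, 0.00103, 1]],
])

```text
time_s: 20.67
position: [0.4477, -0.1092, 0.171]
tcp_rot: [[0.1, 0.995, 0.0], [0.995, -0.1, 0.001], [0.001, 0.0, -1.0]]
force: [0.7, -0.5, -3.6]
opening: 0.139
grasp_force: 29.9
```

Request:
carry_out([
  [[-0.03388, 0.004, -4e-05, 0.0, -3e-05, 0.00011, 1], [-0.06804, 0.00804, -9e-05, 0.0, -5e-05, 0.00023, 1], [-0.10239, 0.0121, -0.00014, 0.0, -8e-05, 0.00034, 1], [-0.13688, 0.01617, -0.00018, 0.0, -0.0001, 0.00046, 1], [-0.17144, 0.02026, -0.00023, 0.0, -0.00012, 0.00057, 1], [-0.206, 0.02434, -0.00028, 0.0, -0.00015, 0.00069, 1], [-0.24049, 0.02842, -0.00033, 0.0, -0.00017, 0.0008, 1], [-0.27485, 0.03248, -0.00037, 0.0, -0.0002, 0.00092, 1], [-0.309, 0.03652, -0.00042, 0.0, -0.00022, 0.00103, 1], [-0.34288, 0.04053, -0.00047, 0.0, -0.00024, 0.00114, 1]],
])

```text
time_s: 21.5
position: [0.4486, -0.161, 0.171]
tcp_rot: [[0.107, 0.994, 0.0], [0.994, -0.107, -0.0], [-0.0, 0.0, -1.0]]
force: [0.3, 0.3, -2.7]
opening: 0.137
grasp_force: 29.9
```

Request:
carry_out([
  [[-0.03352, 0.00421, 1e-05, 0.0, -3e-05, 0.00011, 1], [-0.06663, 0.00836, 1e-05, 0.0, -5e-05, 0.00022, 1], [-0.09928, 0.01246, 2e-05, 0.0, -7e-05, 0.00033, 1], [-0.1314, 0.0165, 2e-05, 0.0, -9e-05, 0.00044, 1], [-0.16293, 0.02046, 3e-05, 0.0, -0.00012, 0.00055, 1], [-0.19381, 0.02433, 3e-05, 0.0, -0.00014, 0.00065, 1], [-0.22399, 0.02813, 3e-05, 0.0, -0.00016, 0.00075, 1], [-0.25341, 0.03182, 4e-05, 0.0, -0.00017, 0.00085, 1], [-0.28201, 0.03541, 4e-05, 0.0, -0.00019, 0.00094, 1], [-0.30976, 0.0389, 5e-05, 0.0, -0.00021, 0.00104, 1]],
])

```text
time_s: 22.33
position: [0.4494, -0.2077, 0.171]
tcp_rot: [[0.113, 0.994, -0.0], [0.994, -0.113, -0.001], [-0.001, 0.0, -1.0]]
force: [0.6, -0.0, -3.4]
opening: 0.136
grasp_force: 29.9
```

Run:
```python
from t import *
print(meas(telemetry.read_state(),load()["yaw"]),load()["p"])
seg(.5,1,90,60,90)
```

```text
{'pos': array([ 0.4494, -0.2077,  0.171 ]), 'roll': np.float64(-1.46), 'pitch': np.float64(-0.01), 'dyaw': np.float64(-0.08), 'F': array([ 0.59, -0.04, -3.4 ]), 'M': array([-0.05 ,  0.399, -0.037]), 't': 22.33, 'op': 0.136, 'gf': 29.927331344224513} [0.44941938977702306, -0.20779798435363972, 0.17147311157823175]
end roll 0.6
[[[-0.02684,0.00355,4e-05,0.0,0.0,8e-05,1],[-0.05271,0.00697,7e-05,0.0,-1e-05,0.00017,1],[-0.07757,0.01026,0.00011,0.0,-3e-05,0.00025,1],[-0.10139,0.01341,0.00014,0.0,-5e-05,0.00033,1],[-0.12417,0.01643,0.00018,0.0,-6e-05,0.00041,1],[-0.14586,0.01929,0.00021,0.0,-7e-05,0.00048,1],[-0.16643,0.02201,0.00024,0.0,-8e-05,0.00055,1],[-0.18586,0.02458,0.00027,0.0,-9e-05,0.00062,1],[-0.20413,0.027,0.00029,0.0,-9e-05,0.00068,1],[-0.22124,0.02926,0.00032,0.0,-9e-05,0.00073,1]]]
[[[-0.01592,0.00218,3e-05,0.0,-1e-05,6e-05,1],[-0.03066,0.0042,6e-05,0.0,0.0,0.00011,1],[-0.04423,0.00605,9e-05,0.0,0.0,0.00015,1],[-0.05663,0.00775,0.00011,0.0,0.0,0.00019,1],[-0.06789,0.00929,0.00014,0.0,1e-05,0.00023,1],[-0.07801,0.01067,0.00016,0.0,2e-05,0.00026,1],[-0.08702,0.0119,0.00017,0.0,3e-05,0.00029,1],[-0.09496,0.01298,0.00019,0.0,4e-05,0.00032,1],[-0.10187,0.01392,0.0002,0.0,6e-05,0.00034,1],[-0.10778,0.01473,0.00021,0.0,8e-05,0.00036,1]]]
[[[-0.00498,0.00068,1e-05,0.0,2e-05,2e-05,1],[-0.00908,0.00124,2e-05,0.0,4e-05,3e-05,1],[-0.01237,0.00169,2e-05,0.0,7e-05,4e-05,1],[-0.01493,0.00204,2e-05,0.0,0.0001,5e-05,1],[-0.01682,0.00229,3e-05,0.0,0.00013,6e-05,1],[-0.01816,0.00247,3e-05,0.0,0.00017,6e-05,1],[-0.01902,0.00258,3e-05,0.0,0.0002,6e-05,1],[-0.01953,0.00263,3e-05,0.0,0.00024,6e-05,1],[-0.01978,0.00265,3e-05,0.0,0.00029,7e-05,1],[-0.01992,0.00266,3e-05,0.0,0.00034,7e-05,1]]]
```

Request:
carry_out([
  [[-0.02684, 0.00355, 4e-05, 0.0, 0.0, 8e-05, 1], [-0.05271, 0.00697, 7e-05, 0.0, -1e-05, 0.00017, 1], [-0.07757, 0.01026, 0.00011, 0.0, -3e-05, 0.00025, 1], [-0.10139, 0.01341, 0.00014, 0.0, -5e-05, 0.00033, 1], [-0.12417, 0.01643, 0.00018, 0.0, -6e-05, 0.00041, 1], [-0.14586, 0.01929, 0.00021, 0.0, -7e-05, 0.00048, 1], [-0.16643, 0.02201, 0.00024, 0.0, -8e-05, 0.00055, 1], [-0.18586, 0.02458, 0.00027, 0.0, -9e-05, 0.00062, 1], [-0.20413, 0.027, 0.00029, 0.0, -9e-05, 0.00068, 1], [-0.22124, 0.02926, 0.00032, 0.0, -9e-05, 0.00073, 1]],
])

```text
time_s: 23.17
position: [0.45, -0.241, 0.171]
tcp_rot: [[0.118, 0.993, -0.0], [0.993, -0.118, -0.002], [-0.002, -0.0, -1.0]]
force: [0.1, -0.8, -3.3]
opening: 0.136
grasp_force: 29.9
```

Request:
carry_out([
  [[-0.01592, 0.00218, 3e-05, 0.0, -1e-05, 6e-05, 1], [-0.03066, 0.0042, 6e-05, 0.0, 0.0, 0.00011, 1], [-0.04423, 0.00605, 9e-05, 0.0, 0.0, 0.00015, 1], [-0.05663, 0.00775, 0.00011, 0.0, 0.0, 0.00019, 1], [-0.06789, 0.00929, 0.00014, 0.0, 1e-05, 0.00023, 1], [-0.07801, 0.01067, 0.00016, 0.0, 2e-05, 0.00026, 1], [-0.08702, 0.0119, 0.00017, 0.0, 3e-05, 0.00029, 1], [-0.09496, 0.01298, 0.00019, 0.0, 4e-05, 0.00032, 1], [-0.10187, 0.01392, 0.0002, 0.0, 6e-05, 0.00034, 1], [-0.10778, 0.01473, 0.00021, 0.0, 8e-05, 0.00036, 1]],
])

```text
time_s: 24.0
position: [0.4503, -0.2572, 0.171]
tcp_rot: [[0.12, 0.993, -0.0], [0.993, -0.12, -0.002], [-0.002, 0.0, -1.0]]
force: [-1.0, -0.1, -3.7]
opening: 0.135
grasp_force: 29.9
```

Request:
carry_out([
  [[-0.00498, 0.00068, 1e-05, 0.0, 2e-05, 2e-05, 1], [-0.00908, 0.00124, 2e-05, 0.0, 4e-05, 3e-05, 1], [-0.01237, 0.00169, 2e-05, 0.0, 7e-05, 4e-05, 1], [-0.01493, 0.00204, 2e-05, 0.0, 0.0001, 5e-05, 1], [-0.01682, 0.00229, 3e-05, 0.0, 0.00013, 6e-05, 1], [-0.01816, 0.00247, 3e-05, 0.0, 0.00017, 6e-05, 1], [-0.01902, 0.00258, 3e-05, 0.0, 0.0002, 6e-05, 1], [-0.01953, 0.00263, 3e-05, 0.0, 0.00024, 6e-05, 1], [-0.01978, 0.00265, 3e-05, 0.0, 0.00029, 7e-05, 1], [-0.01992, 0.00266, 3e-05, 0.0, 0.00034, 7e-05, 1]],
])

```text
time_s: 24.83
position: [0.4503, -0.2601, 0.171]
tcp_rot: [[0.12, 0.993, 0.0], [0.993, -0.12, 0.001], [0.001, -0.0, -1.0]]
force: [0.1, -0.0, -4.2]
opening: 0.135
grasp_force: 29.9
```

Run:
```python
from t import *
est(load()["yaw"]); 
a=capture("top");b=capture("side")
A_=cv2.resize(a[150:300,290:450],None,fx=2.5,fy=2.5,interpolation=cv2.INTER_CUBIC);B_=cv2.resize(b[170:300,200:360],None,fx=2.45,fy=2.45,interpolation=cv2.INTER_CUBIC)
im=np.zeros((375,800,3),np.uint8);im[:375,:400]=A_;im[:B_.shape[0],400:400+B_.shape[1]]=B_
cv2.imwrite("pics/e.png",im[:,:,::-1])
json.dump(load(),open("cmd_end.json","w"));print(load()["p"])
```

```text
carr [(24.833, np.float64(14.15), 10, 0.685), (24.883, np.float64(13.93), 10, 0.688), (24.933, np.float64(13.89), 10, 0.688)]
{'pos': array([ 0.4503, -0.2601,  0.171 ]), 'roll': np.float64(0.62), 'pitch': np.float64(-0.02), 'dyaw': np.float64(-0.01), 'F': array([ 0.27, -0.53, -3.65]), 'M': array([-0.095,  0.405, -0.051]), 't': 24.98, 'op': 0.136, 'gf': 29.927197771612555} tray [ 0.5648 -0.2744] 0.1146
x mm 13.73 v mm/s -2.6
[0.4503475584650294, -0.26059663284357365, 0.17147414512779607]
```

View pics/e.png

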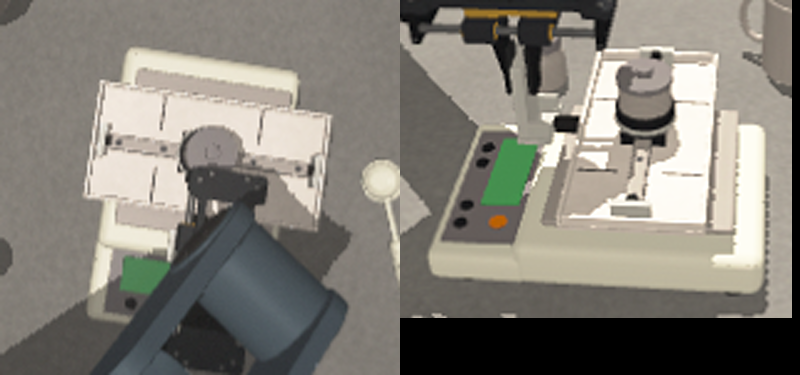

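The top crop shows the tray over the pan with the knob at about (212,150), and the tray rim corners at roughly (101,81), (332,113), (320,230) and (85,196). The lid is now partly in shadow, which explains the lower match score, so I'll cross-check the knob from both cameras.

Run:
```python
from t import *
f=lambda p:((p[0]+.5)/2.5-.5+290,(p[1]+.5)/2.5-.5+150)
fs=lambda p:((p[0]-400+.5)/2.45-.5+200,(p[1]+.5)/2.45-.5+170)
c,y,R=rect([f(p) for p in [(101,81),(332,113),(320,230),(85,196)]],.1146+.016,.13,.26)
ct,yt=np.array([.5648,-.2744]),np.radians(-6.92)
Rm=np.array([[np.cos(yt),-np.sin(yt)],[np.sin(yt),np.cos(yt)]])
print("tray by image vs tcp, tray frame mm",Rm.T@(c-ct)*1e3)
print("knob top",Rm.T@(w("top",f((212,150)),.1966)[:2]-ct)*1e3,"side",Rm.T@(w("side",fs((655,58)),.1966)[:2]-ct)*1e3)
def pt(x,y,z): return [*(ct+Rm@[x,y]),.1146+z]
# expected side/top crop pixels of knob for y=0,14
for yy in (0,.014): 
    u=px("top",pt(0,yy,.082));v=px("side",pt(0,yy,.082));print(yy,((u+.5)-[290,150])*2.5,((v+.5)-[200,170])*2.45+[400,0])
```

```text
centre [ 0.56552839 -0.27453576] yaw -6.388983128602538 sides [np.float64(0.25720205457213935), np.float64(0.12933632246854657), np.float64(0.25999529371901314), np.float64(0.12741973510182808)] res 0.002049482061604352
tray by image vs tcp, tray frame mm [ 0.73943752 -0.04701082]
knob top [2.31989516 7.60434849] side [10.07240111 17.55497705]
0 [219.45038133 153.79703247] [642.92059589  68.85474565]
0.014 [206.08464259 151.80864145] [644.50304582  60.27962337]
```

Run:
```python
from t import *
a=capture("top");b=capture("side")
A_=cv2.resize(a[190:235,350:400],None,fx=8,fy=8,interpolation=cv2.INTER_CUBIC);B_=cv2.resize(b[185:235,278:328],None,fx=8,fy=8,interpolation=cv2.INTER_CUBIC)
im=np.zeros((400,800,3),np.uint8);im[:360,:400]=A_;im[:,400:]=B_
ct,yt=np.array([.5648,-.2744]),np.radians(-6.92);Rm=np.array([[np.cos(yt),-np.sin(yt)],[np.sin(yt),np.cos(yt)]])
for yy in (0,.014):
    P=[*(ct+Rm@[0,yy]),.1146+.082];u=(px("top",P)+.5-[350,190])*8;v=(px("side",P)+.5-[278,185])*8+[400,0];print(yy,u,v)
cv2.imwrite("pics/f.png",im[:,:,::-1]);print(telemetry.read_state()["time_s"])
```

```text
0 [222.24122024 172.1505039 ] [569.21010901 104.83182254]
0.014 [179.47085628 165.78765263] [574.37729248  76.83142326]
25.1833
```

View pics/f.png

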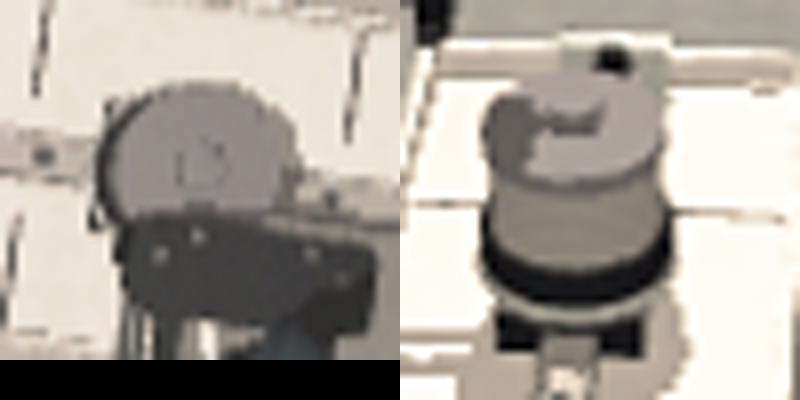

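Run:
```python
from t import *
ct,yt=np.array([.5648,-.2744]),np.radians(-6.92);Rm=np.array([[np.cos(yt),-np.sin(yt)],[np.sin(yt),np.cos(yt)]])
def S(x,y,z): 
    P=[*(ct+Rm@[x,y]),.1146+z];return np.round((px("top",P)+.5-[350,190])*8),np.round((px("side",P)+.5-[278,185])*8+[400,0])
print("far mark",S(.05,.055,.002),S(-.03,.055,.002),"near",S(-.03,-.055,.002))
print("lid edges r27.5 z.075 @0",[S(0,0.0275,.075),S(0,-.0275,.075)], "cup bottom front z.03",S(0,-.0275,.03))
G=cv2.imread("pics/f.png")
```

```text
far mark (array([50., 15.]), array([755., 217.])) (array([ 17., 243.]), array([502., 208.])) near (array([331., 289.]), array([454., 440.]))
lid edges r27.5 z.075 @0 [(array([135., 161.]), array([580.,  70.])), (array([302., 185.]), array([560., 182.]))] cup bottom front z.03 (array([278., 190.]), array([565., 308.]))
```

Accounting for the visible cup side on the left (z≈0.03 edge expected at ~111), the lid spans about 135–300 in the top crop and rows ~70–185 in the side crop. The expected values for y=0 are 135–302 and 70–182, so the carriage is really at 0–1 mm. The old template was skewed by parallax, so I'll make a new reference here and descend to hover height.

```bash
cat > w2.py <<'E'
from t import *
import v as _v
_v.template=lambda:(lambda G:(G[np.where(XS[::-1]==34)[0][0]:np.where(XS[::-1]==-4)[0][0],_j(0)-34:_j(0)+35],_j(29)-34+0))(rectify(np.load("ref.npy"),"top",[.5648,-.2744],-6.92,.1146))
_j=lambda y:np.where(YS[::-1]==y)[0][0]
# find() reports y relative to reference: y=29-(u-j(29)+34) -> u at j(0)-34 gives y=0
def down(z0,z1,n,roll,claw=1):
    c=load();rows=[];r0=c["roll"]
    for i in range(1,n+1):
        t=B.copy();t[2]=z0+(z1-z0)*q5(i/n);rows.append(tcp(t,YB,r0+(roll-r0)*i/n,0))
    plan(rows,claw)
E
python3 - <<'E'
from t import *
np.save("ref.npy",capture("top"))
from w2 import *
look(YB,2)
down(.115,.0935,20,.6)
E
```

```text
carr [(25.233, np.float64(0.01), 10, 1.0), (25.283, np.float64(-0.01), 10, 1.0)]
{'pos': array([ 0.4503, -0.2601,  0.171 ]), 'roll': np.float64(0.65), 'pitch': np.float64(0.03), 'dyaw': np.float64(0.01), 'F': array([ 0.6 , -0.22, -3.9 ]), 'M': array([-0.089,  0.427,  0.073]), 't': 25.33, 'op': 0.136, 'gf': 29.927330439677462} tray [ 0.5648 -0.2744] 0.1146
[[[0.0,0.0,0.00016,0.0,0.0,0.0,1],[0.0,0.0,0.00122,0.0,0.0,0.0,1],[0.0,0.0,0.00381,0.0,0.0,0.0,1],[0.0,0.0,0.0083,0.0,0.0,0.0,1],[-1e-05,0.0,0.01483,0.0,0.0,0.0,1],[-1e-05,0.0,0.02337,0.0,0.0,0.0,1],[-2e-05,0.0,0.03371,0.0,0.0,0.0,1],[-3e-05,0.0,0.0455,0.0,0.0,0.0,1],[-3e-05,0.0,0.05832,0.0,0.0,0.0,1],[-4e-05,0.0,0.07166,0.0,0.0,0.0,1]]]
[[[-1e-05,-1e-05,0.01335,0.0,0.0,0.0,1],[-2e-05,-1e-05,0.02617,0.0,0.0,0.0,1],[-3e-05,-1e-05,0.03796,0.0,0.0,0.0,1],[-3e-05,-1e-05,0.0483,0.0,0.0,0.0,1],[-4e-05,-1e-05,0.05683,0.0,0.0,0.0,1],[-4e-05,-1e-05,0.06337,0.0,0.0,0.0,1],[-4e-05,-1e-05,0.06786,0.0,0.0,0.0,1],[-5e-05,-1e-05,0.07044,0.0,0.0,0.0,1],[-5e-05,-1e-05,0.0715,0.0,0.0,0.0,1],[-5e-05,-1e-05,0.07167,0.0,0.0,0.0,1]]]
```

Request:
carry_out([
  [[0, 0, 0.0002, 0, 0, 0, 1], [0, 0, 0.0012, 0, 0, 0, 1], [0, 0, 0.0038, 0, 0, 0, 1], [0, 0, 0.0083, 0, 0, 0, 1], [0, 0, 0.0148, 0, 0, 0, 1], [0, 0, 0.0234, 0, 0, 0, 1], [0, 0, 0.0337, 0, 0, 0, 1], [0, 0, 0.0455, 0, 0, 0, 1], [0, 0, 0.0583, 0, 0, 0, 1], [-4e-05, 0, 0.07166, 0, 0, 0, 1]],
])

```text
time_s: 26.17
position: [0.4503, -0.2601, 0.16]
tcp_rot: [[0.12, 0.993, -0.0], [0.993, -0.12, 0.001], [0.001, -0.0, -1.0]]
force: [-0.8, 0.1, -4.1]
opening: 0.136
grasp_force: 29.9
```

Request:
carry_out([
  [[0, 0, 0.0133, 0, 0, 0, 1], [0, 0, 0.0262, 0, 0, 0, 1], [0, 0, 0.038, 0, 0, 0, 1], [0, 0, 0.0483, 0, 0, 0, 1], [0, 0, 0.0568, 0, 0, 0, 1], [0, 0, 0.0634, 0, 0, 0, 1], [0, 0, 0.0679, 0, 0, 0, 1], [0, 0, 0.0704, 0, 0, 0, 1], [0, 0, 0.0715, 0, 0, 0, 1], [-5e-05, -1e-05, 0.07167, 0, 0, 0, 1]],
])

```text
time_s: 27.0
position: [0.4504, -0.2601, 0.1496]
tcp_rot: [[0.12, 0.993, 0.0], [0.993, -0.12, 0.001], [0.001, 0.0, -1.0]]
force: [0.4, -0.0, -4.3]
opening: 0.138
grasp_force: 29.9
```

Run:
```python
from w2 import *
look(YB,3)
```

```text
carr [(27.0, np.float64(-0.4), 10, 0.972), (27.05, np.float64(-0.39), 10, 0.972), (27.1, np.float64(-0.34), 10, 0.972)]
{'pos': array([ 0.4504, -0.2601,  0.1496]), 'roll': np.float64(0.5), 'pitch': np.float64(-0.15), 'dyaw': np.float64(0.01), 'F': array([ 0.8 , -0.52, -4.26]), 'M': array([-0.042,  0.497, -0.056]), 't': 27.15, 'op': 0.134, 'gf': 29.927243157872} tray [ 0.5648 -0.2745] 0.0931
```

The carriage is still at rest near the middle. I'll hold here for more than 3 s with a check halfway.

Request:
carry_out([
  [[0, 0, 0, 0, 0, 0, 1], [0, 0, 0, 0, 0, 0, 1], [0, 0, 0, 0, 0, 0, 1], [0, 0, 0, 0, 0, 0, 1], [0, 0, 0, 0, 0, 0, 1], [0, 0, 0, 0, 0, 0, 1], [0, 0, 0, 0, 0, 0, 1], [0, 0, 0, 0, 0, 0, 1], [0, 0, 0, 0, 0, 0, 1], [0, 0, 0, 0, 0, 0, 1]],
])

```text
time_s: 27.98
position: [0.4503, -0.2601, 0.1495]
tcp_rot: [[0.121, 0.993, 0.0], [0.993, -0.121, 0.001], [0.001, 0.0, -1.0]]
force: [0.2, -0.1, -3.6]
opening: 0.136
grasp_force: 29.9
```

Request:
carry_out([
  [[0, 0, 0, 0, 0, 0, 1], [0, 0, 0, 0, 0, 0, 1], [0, 0, 0, 0, 0, 0, 1], [0, 0, 0, 0, 0, 0, 1], [0, 0, 0, 0, 0, 0, 1], [0, 0, 0, 0, 0, 0, 1], [0, 0, 0, 0, 0, 0, 1], [0, 0, 0, 0, 0, 0, 1], [0, 0, 0, 0, 0, 0, 1], [0, 0, 0, 0, 0, 0, 1]],
])

```text
time_s: 28.82
position: [0.4503, -0.2601, 0.1495]
tcp_rot: [[0.121, 0.993, 0.0], [0.993, -0.121, 0.001], [0.001, 0.0, -1.0]]
force: [0.2, -0.6, -3.3]
opening: 0.138
grasp_force: 29.9
```

Run:
```python
from w2 import *
import cv2
look(YB,1)
a=capture("top");b=capture("side")
A_=cv2.resize(a[150:300,290:450],None,fx=2.5,fy=2.5,interpolation=cv2.INTER_CUBIC);B_=cv2.resize(b[185:300,255:365],None,fx=3.6,fy=3.6,interpolation=cv2.INTER_CUBIC)
im=np.zeros((420,800,3),np.uint8);im[:375,:400]=A_;im[:B_.shape[0],400:400+B_.shape[1]]=B_
cv2.imwrite("pics/g.png",im[:,:,::-1])
```

```text
carr [(28.817, np.float64(-0.38), 10, 0.972)]
{'pos': array([ 0.4504, -0.2601,  0.1495]), 'roll': np.float64(0.62), 'pitch': np.float64(-0.05), 'dyaw': np.float64(-0.01), 'F': array([ 0.01, -0.45, -3.61]), 'M': array([-0.089,  0.384,  0.011]), 't': 28.87, 'op': 0.134, 'gf': 29.927189962472767} tray [ 0.5648 -0.2744] 0.0931
```

View pics/g.png

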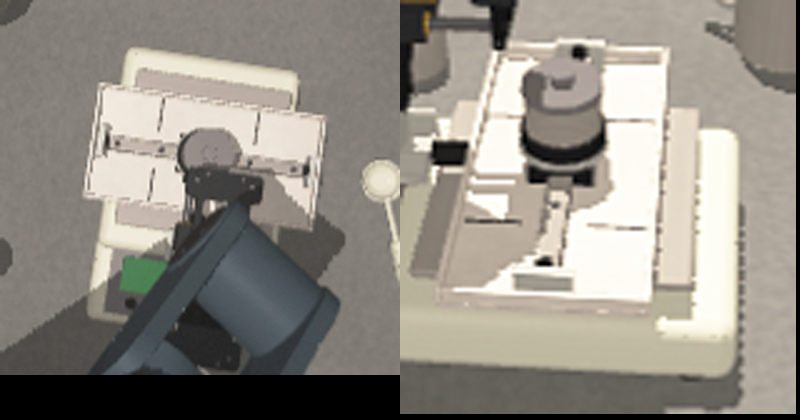

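Request:
carry_out([
  [[0, 0, 0, 0, 0, 0, 1], [0, 0, 0, 0, 0, 0, 1], [0, 0, 0, 0, 0, 0, 1], [0, 0, 0, 0, 0, 0, 1], [0, 0, 0, 0, 0, 0, 1], [0, 0, 0, 0, 0, 0, 1], [0, 0, 0, 0, 0, 0, 1], [0, 0, 0, 0, 0, 0, 1], [0, 0, 0, 0, 0, 0, 1], [0, 0, 0, 0, 0, 0, 1]],
])

```text
time_s: 29.8
position: [0.4503, -0.2601, 0.1495]
tcp_rot: [[0.12, 0.993, 0.0], [0.993, -0.12, 0.001], [0.001, 0.0, -1.0]]
force: [1.1, 0.5, -3.4]
opening: 0.137
grasp_force: 29.9
```

Request:
carry_out([
  [[0, 0, 0, 0, 0, 0, 1], [0, 0, 0, 0, 0, 0, 1], [0, 0, 0, 0, 0, 0, 1], [0, 0, 0, 0, 0, 0, 1], [0, 0, 0, 0, 0, 0, 1], [0, 0, 0, 0, 0, 0, 1], [0, 0, 0, 0, 0, 0, 1], [0, 0, 0, 0, 0, 0, 1], [0, 0, 0, 0, 0, 0, 1], [0, 0, 0, 0, 0, 0, 1]],
])

```text
time_s: 30.63
position: [0.4503, -0.2601, 0.1495]
tcp_rot: [[0.12, 0.993, 0.0], [0.993, -0.12, 0.001], [0.001, -0.0, -1.0]]
force: [-0.3, -0.4, -4.0]
opening: 0.131
grasp_force: 29.9
```

Run:
```python
from w2 import *
look(YB,1)
down(.0935,.0845,20,.4)
```

```text
carr [(30.633, np.float64(-0.43), 10, 0.971)]
{'pos': array([ 0.4503, -0.2601,  0.1495]), 'roll': np.float64(0.64), 'pitch': np.float64(0.02), 'dyaw': np.float64(0.01), 'F': array([-0.17, -0.34, -3.72]), 'M': array([-0.081,  0.411, -0.011]), 't': 30.68, 'op': 0.138, 'gf': 29.927489385008812} tray [ 0.5648 -0.2744] 0.093
[[[1e-05,0.0,7e-05,0.0,-1e-05,0.0,1],[1e-05,0.0,0.00051,0.0,-1e-05,0.0,1],[1e-05,0.0,0.0016,0.0,-1e-05,0.0,1],[2e-05,0.0,0.00348,0.0,-1e-05,0.0,1],[2e-05,0.0,0.00621,0.0,-1e-05,0.0,1],[2e-05,0.0,0.00979,0.0,-1e-05,0.0,1],[2e-05,0.0,0.01411,0.0,-2e-05,0.0,1],[2e-05,0.0,0.01905,0.0,-2e-05,0.0,1],[2e-05,0.0,0.02441,0.0,-2e-05,0.0,1],[2e-05,0.0,0.03,0.0,-2e-05,0.0,1]]]
[[[0.0,0.0,0.00559,0.0,0.0,0.0,1],[0.0,0.0,0.01095,0.0,0.0,0.0,1],[1e-05,0.0,0.01589,0.0,-1e-05,0.0,1],[1e-05,0.0,0.02022,0.0,-1e-05,0.0,1],[1e-05,0.0,0.02379,0.0,-1e-05,0.0,1],[1e-05,0.0,0.02653,0.0,-1e-05,0.0,1],[1e-05,0.0,0.0284,0.0,-1e-05,0.0,1],[2e-05,0.0,0.02949,0.0,-1e-05,0.0,1],[2e-05,0.0,0.02993,0.0,-1e-05,0.0,1],[2e-05,0.0,0.03,0.0,-2e-05,0.0,1]]]
```

Picture g shows the tray centred over the pan, with equal pan margins at about (440) and (675) in the side crop and the carriage midway between the lines. It has been held for 3.6 s or more. Now I'll lower it slowly.

Request:
carry_out([
  [[1e-05, 0, 7e-05, 0, -1e-05, 0, 1], [1e-05, 0, 0.0005, 0, -1e-05, 0, 1], [1e-05, 0, 0.0016, 0, -1e-05, 0, 1], [2e-05, 0, 0.0035, 0, -1e-05, 0, 1], [2e-05, 0, 0.0062, 0, -1e-05, 0, 1], [2e-05, 0, 0.0098, 0, -1e-05, 0, 1], [2e-05, 0, 0.0141, 0, -2e-05, 0, 1], [2e-05, 0, 0.019, 0, -2e-05, 0, 1], [2e-05, 0, 0.0244, 0, -2e-05, 0, 1], [2e-05, 0, 0.03, 0, -2e-05, 0, 1]],
])

```text
time_s: 31.52
position: [0.4503, -0.2601, 0.1449]
tcp_rot: [[0.12, 0.993, 0.0], [0.993, -0.12, 0.001], [0.001, 0.0, -1.0]]
force: [1.1, 0.3, -4.0]
opening: 0.129
grasp_force: 29.9
```

Request:
carry_out([
  [[0, 0, 0.0045, 0, 0, 0, 1], [0, 0, 0.008, 0, 0, 0, 1], [0, 0, 0.011, 0, 0, 0, 1], [0, 0, 0.014, 0, 0, 0, 1], [1e-05, 0, 0.017, 0, -1e-05, 0, 1], [1e-05, 0, 0.0195, 0, -1e-05, 0, 1], [1e-05, 0, 0.022, 0, -1e-05, 0, 1], [1e-05, 0, 0.0245, 0, -1e-05, 0, 1], [2e-05, 0, 0.0275, 0, -1e-05, 0, 1], [2e-05, 0, 0.03, 0, -2e-05, 0, 1]],
])

```text
time_s: 32.35
position: [0.4503, -0.2602, 0.1414]
tcp_rot: [[0.12, 0.993, 0.0], [0.993, -0.12, -0.0], [-0.0, 0.0, -1.0]]
force: [-4.4, 0.9, 8.2]
opening: 0.134
grasp_force: 30.0
```

Run:
```python
from w2 import *
look(YB,3); print(load()["p"])
```

```text
carr [(32.35, np.float64(-0.1), 10, 0.971), (32.4, np.float64(-0.11), 10, 0.971), (32.45, np.float64(-0.09), 10, 0.971)]
{'pos': array([ 0.4503, -0.2602,  0.1414]), 'roll': np.float64(-0.09), 'pitch': np.float64(-0.39), 'dyaw': np.float64(0.05), 'F': array([-2.33,  1.13,  5.3 ]), 'M': array([0.126, 0.537, 0.026]), 't': 32.5, 'op': 0.139, 'gf': 29.990649553510593} tray [ 0.5648 -0.2745] 0.085
[0.45034803346609065, -0.2605854978061725, 0.14097464571934443]
```

Request:
carry_out([
  [[0, 0, -0.0008, 0, 0, 0, 1], [0, 0, -0.0016, 0, 0, 0, 1], [0, 0, -0.0022, 0, 0, 0, 1], [0, 0, -0.0022, 0, 0, 0, 1], [0, 0, -0.0022, 0, 0, 0, 1], [0, 0, -0.0022, 0, 0, 0, -0.3], [0, 0, -0.0022, 0, 0, 0, -0.3], [0, 0, -0.0022, 0, 0, 0, -0.3], [0, 0, -0.0022, 0, 0, 0, -0.3], [0, 0, -0.0022, 0, 0, 0, -0.3]],
])

```text
time_s: 33.33
position: [0.4507, -0.2603, 0.1408]
tcp_rot: [[0.121, 0.993, 0.001], [0.993, -0.121, 0.0], [0.0, 0.001, -1.0]]
force: [1.1, -0.7, 0.1]
opening: 0.426
grasp_force: 0.0
```

Run:
```python
from w2 import *
for _ in range(4):
    s=telemetry.read_state();f=find(capture("top"),[.5648,-.2745],YB,.085);print(s["time_s"],f,s["opening"],s["force"])
```

```text
33.3333 {'y': np.float64(-0.14), 'dx': 10, 'score': 0.97} 0.4260763144806486 [ 1.120988   -0.67681094  0.14998086]
33.3833 {'y': np.float64(-0.15), 'dx': 10, 'score': 0.971} 0.47116719238370863 [-0.6027241  -0.15101762 -0.2490216 ]
33.4333 {'y': np.float64(-0.14), 'dx': 10, 'score': 0.97} 0.5235637844765987 [-0.12636605  0.29909588 -1.33160951]
33.4833 {'y': np.float64(-0.14), 'dx': 10, 'score': 0.971} 0.5648372920926814 [0.48020964 0.07197203 0.15401219]
```

The tray is released cleanly and the carriage hasn't moved. I'll retreat straight up.

Request:
carry_out([
  [[0, 0, 0, 0, 0, 0, -0.3], [0, 0, -0.03, 0, 0, 0, -0.3], [0, 0, -0.1, 0, 0, 0, -0.3], [0, 0, -0.2, 0, 0, 0, -0.3], [0, 0, -0.33, 0, 0, 0, -0.3], [0, 0, -0.46, 0, 0, 0, -0.3], [0, 0, -0.59, 0, 0, 0, -0.3], [0, 0, -0.7, 0, 0, 0, -0.3], [0, 0, -0.77, 0, 0, 0, -0.3], [0, 0, -0.8, 0, 0, 0, -0.3]],
])

```text
time_s: 34.37
position: [0.4511, -0.2608, 0.2631]
tcp_rot: [[0.12, 0.993, 0.003], [0.993, -0.12, -0.002], [-0.002, 0.003, -1.0]]
force: [0.5, -0.6, -0.1]
opening: 0.651
grasp_force: 0.0
```

Request:
carry_out([
  [[0, -0.02, 0, 0, 0, 0, -0.3], [0, -0.06, 0, 0, 0, 0, -0.3], [0, -0.1, 0, 0, 0, 0, -0.3], [0, -0.15, 0, 0, 0, 0, -0.3], [0, -0.18, 0, 0, 0, 0, -0.3], [0, -0.2, 0, 0, 0, 0, -0.3], [0, -0.2, 0, 0, 0, 0, -0.3], [0, -0.2, 0, 0, 0, 0, -0.3], [0, -0.2, 0, 0, 0, 0, -0.3], [0, -0.2, 0, 0, 0, 0, -0.3]],
])

```text
time_s: 35.2
position: [0.4208, -0.2567, 0.2609]
tcp_rot: [[0.12, 0.993, 0.0], [0.993, -0.12, 0.0], [0.0, 0.0, -1.0]]
force: [0.0, -0.5, 0.6]
opening: 0.655
grasp_force: 0.0
```

Run:
```python
from w2 import *
a=capture("top");b=capture("side");print(find(a,[.5648,-.2745],YB,.085),find(capture("top"),[.5648,-.2745],YB,.085))
A_=cv2.resize(a[150:300,290:450],None,fx=2.5,fy=2.5,interpolation=cv2.INTER_CUBIC);B_=cv2.resize(b[160:300,200:365],None,fx=2.4,fy=2.4,interpolation=cv2.INTER_CUBIC)
im=np.zeros((380,800,3),np.uint8);im[:375,:400]=A_;im[:B_.shape[0],400:400+B_.shape[1]]=B_
cv2.imwrite("pics/h.png",im[:,:,::-1]);s=telemetry.read_state();print(s["time_s"],s["position"])
```

```text
{'y': np.float64(-0.16), 'dx': 10, 'score': 0.971} {'y': np.float64(-0.15), 'dx': 10, 'score': 0.971}
35.35 [ 0.42074183 -0.25657594  0.26084061]
```

View pics/h.png

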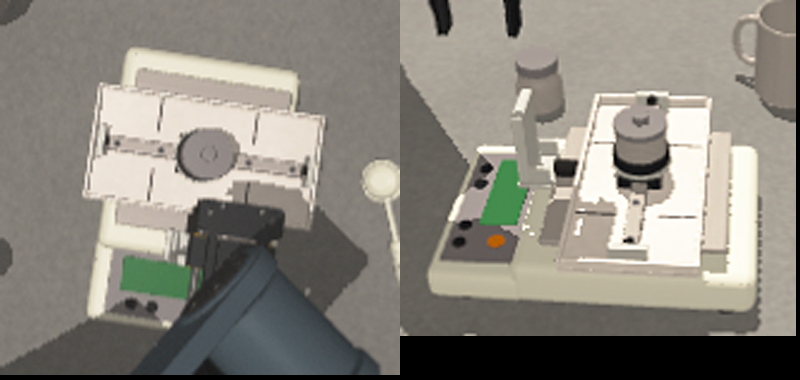

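The tray sits centred on the pan with its rim at about (85–327, 83–230) in the top crop. The cup is at (208,153) between the lines at x≈160 and 255, the gripper is clear, and the other objects haven't been disturbed.

```bash
python3 -c "
from rig import job; print(job.hand_in())"
```

```text
the job is handed in; nothing more can be done
None
```

The slide is on the balance pan, centred and released, with the carriage at rest within about 1 mm of mid-rail; it was held just above the pan for over 3 s first, and I handed the job in at about 35 s.

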